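Lift a shortbread slab off the baking sheet and box it

ROBOT

A 7-joint arm with a two-finger parallel gripper is mounted at the origin on the work surface. World frame = base frame: x ahead of the robot, y to its left, z up, the work surface at z = 0. Lengths are in m, angles in rad, forces in N, time in s.
With the tool pointing down it reaches from about 0.425 to 0.925 m from the base axis. Payload 6.8 kg.
Tool frame: the origin (TCP) lies midway between the tips of the shut fingers; the grasp point (between the pads) lies 19 mm behind it; y points along the fingers, z is the direction in which the jaws open and shut, and the axes are right-handed (so a half turn about y gives the same grasp; the last joint's range is limited). The gripper opens to 85 mm and grips with 20 to 120 N. Pads are 22 mm wide; open, the fingers measure 114 mm over their backs; the gripper's body (76 mm by 85 mm) begins 54 mm behind the grasp point. The pads swing forward as they close: fully open they stand 13 mm farther back than shut.
Start: joints at [-1.433, 0.477, 0.022, 1.555, -0.011, 1.109, -0.083], TCP at [0.164, 0.655, 0.231] pointing down, gripper open.
Joint ranges: [-2.96, 2.96], [-0.34, 2.1], [-1.41, 1.46], [0.24, 2.44], [-1.37, 4.51], [0.17, 1.92], [-2.96, 2.96]. Speed limits (rad/s): [2.39, 2.39, 3.14, 3.14, 3.14, 3.14, 3.14].

INTERFACE

Orientations are given as a unit quaternion [w, x, y, z].
In Python, from station import bot gives the robot as it stands. The module is installed in compiled form; this text tells all that it offers.
- The arm moves only by the shell command python3 -m crank 'ROWS' [FORCE]. ROWS is JSON, a list of rows, each an object with "linear": the shift along the tool's x, y, z in m, a list of three; "dr": the turn, a rotation vector about the tool's x, y, z in degrees, a list of three; "hand": the gripper command: -1 is shut, 1 is fully open, values between are in proportion. A call has 1 to 10 rows; each row is the pose to reach, as a shift and turn from the pose commanded when the call began, along the tool's axes at that moment; what a row does not reach only later rows make up. A row lasts 1/12 s, in which the tool goes at most 41.7 mm and 7.16 degrees, less where a joint would pass 70% of its speed; a pose out of reach is approached as far as the arm can. A call with a gripper value outside its range is refused whole. The fingers move at their own pace and stop on an object; FORCE is the grip in N (left out, the last holds). Time passes only in rows, so rows that repeat a pose let the fingers close. It gives the time, the measured TCP pose, the force and the opening at its end, in the units of the state.
- bot.get_obs(): the state, without advancing time (a new reading comes with each control period).
- bot.read_camera(name): name is "scene" or "top"; returns the picture (400x640x3 uint8, blue, green, red); there is no depth.
- bot.camera_params(name): a dict with "K" (3x3 intrinsics, pixels), "k1" (the pictures are not rectified: a ray, as slopes to the right and down, at radius r is drawn at 1 + k1 r^2 times it, then the intrinsics apply), "R" (3x3) and "t" (3): a world point X has camera coordinates R X + t. Camera axes: x right, y down, z forward; pixel columns grow to the right and rows downward; lengths in m; the calibration is good to about 2 mm. A picture is of the moment at which its call begins. camera_params takes no time and is no camera call.
- bot.hand_in(): hands the job in, once; it reports no verdict.
Trained networks look in the newest picture that a camera, given by its name, has taken for a name from the list of things; names that differ only in an ending like _2 or _b are one class to them, and where a whole thing is asked for, a point or a joint stands for the part that bears it (a point fixed in the world has none). Each returns a list of dicts, best first, with "score" (0 to 1); they miss things now and then, are a little off and sometimes report something else, mostly with a low value. They report only what shows in the picture. A call takes as long as a camera call. They do not tell look-alikes from the thing itself.
- bot.search_frame(camera, target): "extent" ([left, top, right, bottom] in pixels, round what is visible of it).
- bot.cut_out(camera, target): "pixels" (400x640 bool, what is visible of it) and "extent" ([left, top, right, bottom] in pixels, round what is visible of it).
- bot.place_of(camera, target): "xy" ([column, row] in pixels: a listed point, or the origin of a listed thing).
The state is a dict: "t": time; "q": joint angles; "joint_vel": joint speeds; "joint_torque": joint torques, N m; "eef_pos": TCP position; "tool_rot": TCP orientation; "contact_force": force on the tool from outside, world axes, zero at the start; "torque": the same for the moment, N m; "gripper_width": opening from 0.0 (shut) to 1.0 (fully open).
Only numpy, scipy, OpenCV 4.12 (cv2) and the standard library are available. Lean on these libraries where they do the work, as an engineer would, in place of code of your own. Each camera call takes 0.05 s, during which the arm holds its last target. There are 200 camera calls.

TASK

The chocolate-topped shortbread slab is packed too tightly on the baking sheet for fingers: slide the cake lifter under it from the sheet's open near edge, carry it on the lifter to the two-rail wooden rest and leave it lying lengthways and centred on both rails with the lifter drawn out. Lay the lifter flat on the bare counter, then take the slab from the rest with the fingers and lay it flat and lengthways in the open white carton without dropping it. Leave the two iced slabs, the jar and the mug where they are.

Things in the scene. Friction and masses are not known exactly. Their poses are not given: they have to be found in the camera images.
- bar_center (a point): Centre (half-way up) of the chocolate-topped shortbread slab, 140 long (its x) x 66 wide (its y) x 24 mm high, rigid, about 0.24 kg. Both ends are bevelled underneath: from 14 mm inside the end the underside rises to 5 mm at the end. It starts in the middle of three slabs on the baking sheet, long axis along the sheet's x, 4 to 9 mm from either neighbour, its far end 3 to 9 mm from the sheet's far rim; pushed, it slides until it meets that rim.
- left_bar_center (a point): Centre of the white-iced slab on the sheet's +y side, same size and axes. To be left alone (a few mm of rubbing is fine).
- right_bar_center (a point): Centre of the white-iced slab on the sheet's -y side, same size and axes. To be left alone (a few mm of rubbing is fine).
- tray_floor (a point): Dark steel baking sheet, fixed, 170 (x) x 232 mm (y), 3 mm thick; this point is the centre of its upper surface, 3 mm above the counter. Its x points away from the robot, from the open near edge (at x = -85 mm) to the far rim (inner face at x = +79 mm). Rims 10 mm above the surface on the far side and both y sides; no rim at the near edge.
- lifter_grip (a point): Cake lifter: steel blade and black handle, 0.2 kg. This point is the centre of the handle, a bar 110 long (x) x 20 wide (y) x 18 mm high, 42 mm above the blade's underside. Its x points along the handle to the blade tip. The flat blade is 2 mm thick and 36 mm wide and runs from x = +85 mm (heel, where a cranked neck rises to the handle) to x = +220 mm (tip). It starts lying flat on the counter, blade down, and is stable so.
- rest_top (a point): Fixed wooden rest with two parallel rails; this point is midway between them at the height of their tops, 30 mm above the counter. The rails run along its x (which points away from the robot), 120 mm long, 9 mm wide, with a clear gap of 48 mm between them; between them only a base board 4 mm high. Open at both ends: a blade can be lowered between the rails and drawn out along -x.
- carton_in (a point): Centre of the inner floor (4 mm above the counter) of the open white carton, fixed. Inside 180 (x) x 150 mm (y), walls 4 mm thick, rim 45 mm above the counter; its x points roughly away from the robot. The slab goes in with its length along the carton's x.
- jar: Amber jar with red lid, 74 mm diameter, 85 mm tall, loose; origin at the centre of its underside. To be left alone.
- mug: Blue mug, 80 mm diameter, 90 mm tall, loose; origin at the centre of its underside. To be left alone.
Not all that is in view belongs to the job. What is shaped like the part that bears bar_center but pink is not meant.

How it is judged:
On the way, in this order (a step that is already met when the one before it is completed fails the run):
1. the slab is carried on the lifter, clear above the baking sheet, without the fingers touching it (height (world z) of bar_center above 0.045 m and contact force between lifter and bar above 0.8 N and contact force between bar and tray below 0.05 N and angle between bar_center's own z axis and vertical below 0.35 rad and contact force between bar and the fingers below 0.1 N), for 0.2 s.
2. the slab lies level on the rest's rails, off the lifter and not held (horizontal distance between bar_center and rest_top below 0.035 m and height (world z) of bar_center between 0.038 and 0.046 m and angle between bar_center's own z axis and vertical below 0.08 rad and angle between the x axis of bar_center and the x axis of rest_top, either way round below 0.25 rad and contact force between bar and rest above 0.8 N and contact force between lifter and bar below 0.05 N and linear speed of bar below 0.03 m/s and contact force between bar and the fingers below 0.1 N), for 0.3 s.
3. the lifter lies flat on the bare counter, let go, and the slab is still on the rest (height (world z) of lifter_grip between 0.038 and 0.046 m and angle between lifter_grip's own z axis and vertical below 0.06 rad and contact force between lifter and the fingers below 0.1 N and contact force between lifter and tray below 0.05 N and linear speed of lifter below 0.03 m/s and horizontal distance between bar_center and rest_top below 0.035 m and height (world z) of bar_center above 0.038 m), for 0.2 s.
At the end, for the whole second after the job is handed in: The chocolate slab lies flat (within 0.08 rad) on the carton's floor, lengthways within 0.4 rad, inside the walls, released and at rest; the lifter lies flat on the bare counter (handle centre 42 mm up within 4 mm, level within 0.06 rad), released and at rest (x of bar_center in the frame of carton_in between -0.035 and 0.035 m and y of bar_center in the frame of carton_in between -0.055 and 0.055 m and height (world z) of bar_center between 0.012 and 0.02 m and angle between bar_center's own z axis and vertical below 0.08 rad and angle between the x axis of bar_center and the x axis of carton_in, either way round below 0.4 rad and linear speed of each of bar, lifter below 0.02 m/s and contact force between each of bar, lifter and the fingers below 0.1 N and height (world z) of lifter_grip between 0.038 and 0.046 m and angle between lifter_grip's own z axis and vertical below 0.06 rad and contact force between lifter and tray below 0.05 N); the robot touches nothing.
It fails at once if the slab is dropped or thrown (moves faster than 0.6 m/s while neither the fingers nor the lifter touch it) (linear speed of bar above 0.6 m/s and contact force between lifter and bar below 0.02 N and contact force between bar and the fingers below 0.02 N).
It fails at once if an iced slab is moved more than 25 mm (distance of any of left_bar_center, right_bar_center from where it was at the start of the episode above 0.025 m).
It fails at once if the jar or the mug is moved more than 30 mm (distance of any of jar, mug from where it was at the start of the episode above 0.03 m).
It also fails if it takes over 72 s, if anything falls off the work surface, if the arm or the gripper's body presses on something with over 40 N, if the wrist force passes 120 N, or if a joint passes its speed limit or range.

## Working session

There is one attempt and no reset: what is moved stays moved. The work goes in short steps, Python scripts to look and compute and a shell command to move; the robot and the scene stay as the last step left them, time stands still between calls to the robot, and variables do not carry over. Pictures are saved under pics/ and viewed, about 8 in all and at most 12, crops included, and the job is handed in when it is done.

```bash
mkdir -p pics
python3 - <<'E'
from station import bot
import cv2,numpy as np
o=bot.get_obs();print({k:np.round(v,3).tolist() for k,v in o.items()})
for c in("scene","top"):
    cv2.imwrite(f"pics/{c}0.png",bot.read_camera(c));p=bot.camera_params(c)
    print(c,{k:np.round(v,4).tolist() for k,v in p.items()})
    for n in["bar_center","left_bar_center","right_bar_center","tray_floor","lifter_grip","rest_top","carton_in","jar","mug"]:
        print(n,[(np.round(d["xy"]).tolist(),round(d["score"],2)) for d in bot.place_of(c,n)[:4]])
E
```

```text
{'t': 0.0, 'q': [-1.433, 0.478, 0.022, 1.556, -0.012, 1.109, -0.083], 'joint_vel': [-0.001, 0.0, 0.001, -0.0, 0.003, -0.001, -0.001], 'joint_torque': [-0.002, -59.641, 1.607, -28.121, 0.012, 0.009, -0.0], 'eef_pos': [0.164, 0.654, 0.23], 'tool_rot': [-0.701, 0.702, -0.087, 0.087], 'contact_force': [0.351, -0.306, 0.627], 'torque': [-0.039, 0.002, 0.048], 'gripper_width': 1.002}
scene {'K': [[475.6545, 0.0, 313.596], [0.0, 475.6545, 197.5749], [0.0, 0.0, 1.0]], 'k1': -0.0205, 'R': [[-0.2044, 0.9788, -0.016], [0.7166, 0.1385, -0.6836], [-0.6669, -0.1512, -0.7297]], 't': [0.2134, -0.3327, 1.7207]}
bar_center [([268.0, 143.0], 0.71)]
left_bar_center [([281.0, 225.0], 0.73)]
right_bar_center [([240.0, 212.0], 0.81)]
tray_floor []
lifter_grip [([282.0, 166.0], 0.93)]
rest_top [([372.0, 236.0], 0.76)]
carton_in [([455.0, 224.0], 0.84)]
jar [([310.0, 276.0], 0.92), ([238.0, 210.0], 0.66)]
mug [([207.0, 154.0], 0.85)]
top {'K': [[486.6735, 0.0, 318.1719], [0.0, 486.6735, 206.7809], [0.0, 0.0, 1.0]], 'k1': 0.002, 'R': [[-0.0223, -0.9997, -0.0141], [-0.9952, 0.0235, -0.0946], [0.0949, 0.0119, -0.9954]], 't': [-0.0781, 0.5411, 1.418]}
bar_center [([367.0, 183.0], 0.59), ([394.0, 295.0], 0.58)]
left_bar_center [([347.0, 175.0], 0.71)]
right_bar_center [([392.0, 186.0], 0.77)]
tray_floor []
lifter_grip [([362.0, 244.0], 0.89)]
rest_top [([267.0, 177.0], 0.69)]
carton_in [([190.0, 218.0], 0.82)]
jar [([311.0, 135.0], 0.98)]
mug [([455.0, 254.0], 0.84), ([347.0, 178.0], 0.59)]
```

View pics/top0.png

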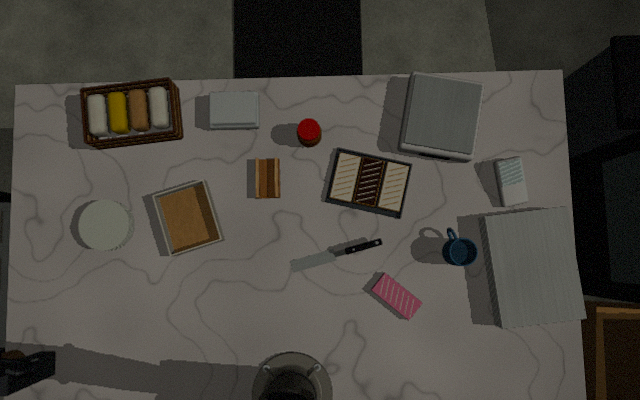

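View pics/scene0.png

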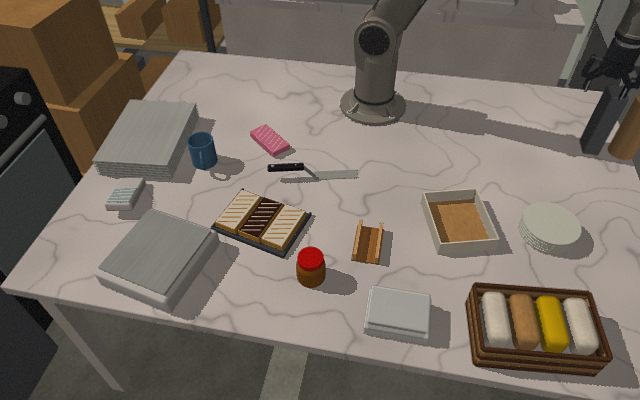

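Top view: the chocolate slab is at (369,183), between the iced slabs at (345,178) and (396,187). The look-alikes are the pink slab at (397,296) and the iced neighbours. The lifter handle is at (363,246) with its blade tip at (292,264). The rest is at (267,178), the carton at (187,218), the jar at (309,132) and the mug at (459,250). I'll rectify this view to metric scale.

```bash
cat > h.py <<'E'
from station import bot
import cv2,numpy as np
from scipy.spatial.transform import Rotation as Ro
def proj(c,X):
    p=bot.camera_params(c);C=np.asarray(X,float).reshape(-1,3)@np.array(p["R"]).T+np.array(p["t"])
    s=C[:,:2]/C[:,2:];s=s*(1+p["k1"]*(s**2).sum(1,keepdims=True));K=np.array(p["K"])
    return s@K[:2,:2].T+K[:2,2]
def unproj(c,px,z):
    p=bot.camera_params(c);K=np.array(p["K"]);R=np.array(p["R"]);t=np.array(p["t"])
    d=(np.asarray(px,float).reshape(-1,2)-K[:2,2])/np.diag(K)[:2];s=d.copy()
    for _ in range(5): s=d/(1+p["k1"]*(s**2).sum(1,keepdims=True))
    D=np.c_[s,np.ones(len(s))]@R;o=-R.T@t
    return (o+D*((z-o[2])/D[:,2:]))[:,:2]
def rect(c,img,x0,x1,y0,y1,z,s):  # up=+x, left=+y, s px per m
    h,w=int((x1-x0)*s),int((y1-y0)*s);v,u=np.mgrid[:h,:w]
    X=np.c_[(x1-v/s).ravel(),(y1-u/s).ravel(),np.full(h*w,z)]
    m=proj(c,X).astype(np.float32).reshape(h,w,2)
    return cv2.remap(img,m[...,0],m[...,1],cv2.INTER_CUBIC)
def rectxy(u,v,x1,y1,s): return x1-v/s,y1-u/s
def goal(pos,ax):
    """rows numbers for tool y down, tool x along heading ax deg (or opposite)"""
    o=bot.get_obs();w=np.array(o["tool_rot"]);R=Ro.from_quat(w[[1,2,3,0]])
    x=np.array([np.cos(np.radians(ax)),np.sin(np.radians(ax)),0]);y=np.array([0,0,-1.])
    G=Ro.from_matrix(np.c_[x,y,np.cross(x,y)])
    print("lin",np.round(R.inv().apply(np.array(pos)-o["eef_pos"]),4),"dr",np.round((R.inv()*G).as_rotvec(degrees=True),2))
def state():
    o=bot.get_obs();w=np.array(o["tool_rot"]);M=Ro.from_quat(w[[1,2,3,0]]).as_matrix()
    print(round(o["t"],2),"pos",np.round(o["eef_pos"],4),"xhead",round(np.degrees(np.arctan2(M[1,0],M[0,0])),2),"M",np.round(M,3).tolist(),"F",np.round(o["contact_force"],1),"w",round(o["gripper_width"],3))
E
python3 - <<'E'
from h import *
im=cv2.imread("pics/top0.png")
r=rect("top",im,0.28,0.78,-0.25,0.45,0.0,1140)
for i in range(7):
    for k in range(11):
        x,y=0.3+0.1*i,-0.2+0.1*k
        u,v=int((0.45-y)*1140),int((0.78-x)*1140)
        cv2.drawMarker(r,(u,v),(0,255,0),cv2.MARKER_CROSS,8);
        cv2.putText(r,f"{x:.1f},{y:.1f}",(u+3,v-3),0,.3,(0,255,0))
cv2.imwrite("pics/r0.png",r);print(r.shape)
state()
for n,c,q,z in[("bar","top",(369,183),.027),("lift","top",(362,244),.042),("pink","top",(397,296),.02),("mug","top",(459,250),.09),("jar","top",(309,132),.085)]:print(n,unproj(c,q,z))
E
```

```text
(570, 798, 3)
1.0 pos [0.1642 0.6547 0.2313] xhead -14.08 M [[0.97, -0.0, 0.243], [-0.243, 0.0, 0.97], [-0.0, -1.0, 0.0]] F [ 0.4 -0.5 -0.1] w 1.002
bar [[ 0.60635103 -0.24305941]]
lift [[ 0.42593234 -0.2155875 ]]
pink [[ 0.27276065 -0.31457041]]
mug [[ 0.40231658 -0.48220832]]
jar [[ 0.75068407 -0.06958255]]
```

View pics/r0.png

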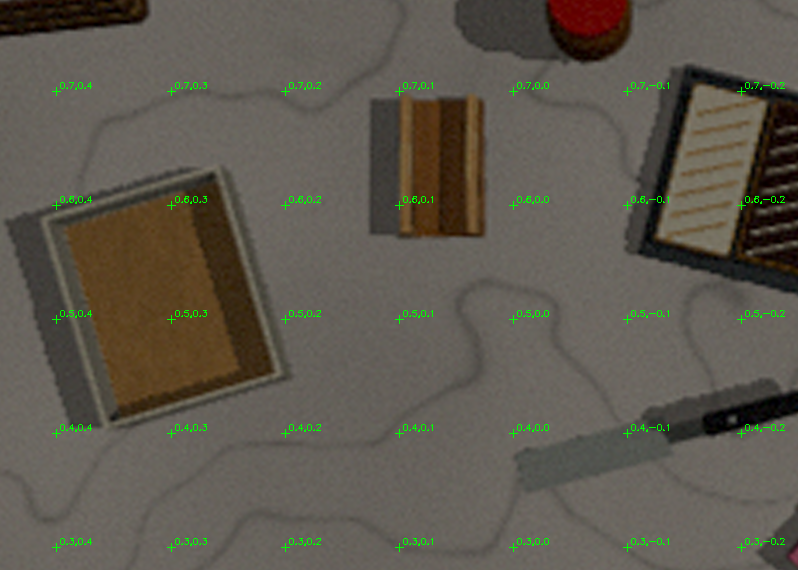

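The rectified view shows the carton centred near (0.51, 0.31), the rest near (0.63, 0.065), the lifter from about (0.42,-0.21) to (0.37,0), and the tray at right. I'll make close panels, each rectified at that object's own height.

Run:
```python
from h import *
im=cv2.imread("pics/top0.png")
def panel(x0,y0,z,s,w=400,h=300,step=.05):
    x1,y1=x0+h/s,y0+w/s
    r=cv2.convertScaleAbs(rect("top",im,x0,x1+1e-6,y0,y1+1e-6,z,s),alpha=1.7)[:h,:w]
    for x in np.arange(np.ceil(x0/step)*step,x1,step):
        for y in np.arange(np.ceil(y0/step)*step,y1,step):
            u,v=int((y1-y)*s),int((x1-x)*s);cv2.drawMarker(r,(u,v),(0,255,0),0,7);cv2.putText(r,f"{x:.2f},{y:.2f}",(u+3,v-3),0,.27,(0,255,0))
    return r
P=[panel(.51,-.38,.027,1400),panel(.33,-.30,.0,1200),panel(.55,-.05,.03,1700),panel(.39,.17,.045,1250)]
cv2.imwrite("pics/p0.png",np.vstack([np.hstack(P[:2]),np.hstack(P[2:])]))
# mask based fits
def fit(mask,z,name):
    c,_=cv2.findContours(mask.astype(np.uint8),cv2.RETR_EXTERNAL,cv2.CHAIN_APPROX_NONE);c=max(c,key=cv2.contourArea)[:,0]
    (a,b),(w,h),t=cv2.minAreaRect((unproj("top",c,z)*1000).astype(np.float32))
    if w<h:w,h,t=h,w,t+90
    print(name,"xy",round(a/1000,4),round(b/1000,4),"size",round(w),round(h),"head",round((t+90)%180-90,1))
bot.read_camera("top")
for n,z in[("bar_center",.027),("left_bar_center",.027),("right_bar_center",.027),("lifter_grip",.0),("jar",.085),("mug",.09)]:
    for d in bot.cut_out("top",n)[:3]:fit(d["pixels"],z,n+f" {d['score']:.2f}")
```

```text
bar_center 0.86 xy 0.2757 -0.3111 size 145 69 head 50.0
bar_center 0.84 xy 0.6124 -0.2416 size 144 68 head -14.5
left_bar_center 0.95 xy 0.6273 -0.1735 size 143 71 head -14.2
right_bar_center 0.67 xy 0.5962 -0.3132 size 141 68 head -15.4
lifter_grip 0.97 xy 0.4003 -0.1417 size 278 36 head -75.4
jar 0.76 xy 0.7493 -0.0695 size 79 64 head -1.3
mug 0.88 xy 0.4065 -0.487 size 99 98 head 74.0
```

View pics/p0.png

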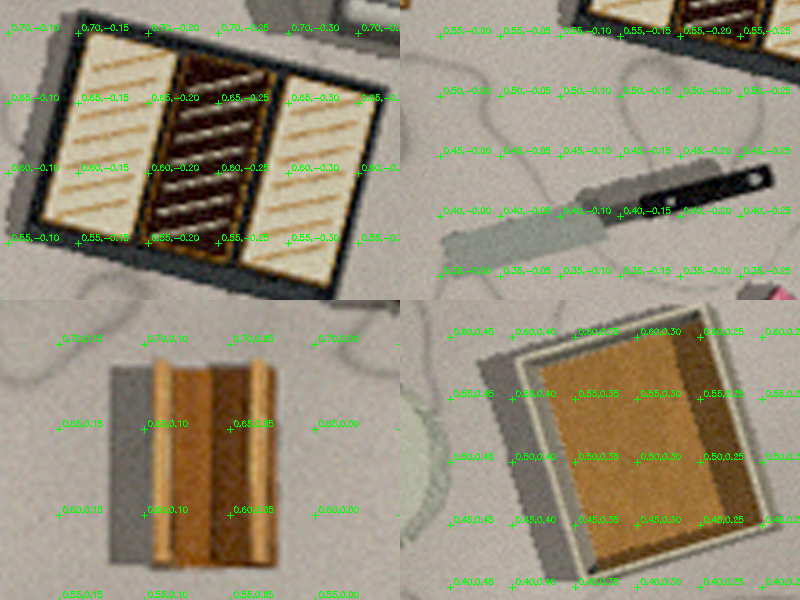

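The chocolate slab is at (0.612,-0.242) with heading -14.5°. The pink one at (0.276,-0.311) is the decoy. The rest is at (0.630,0.0615) with heading about 0°, and the carton is at (0.517,0.293) with heading about 16°. The lifter handle is at (0.422,-0.217) with its tip heading 104°.

Before the blade enters the tray, the handle sits at r≈0.36. I'll grip it 30 mm forward of centre with the tool tilted 30° so the arm can reach.

```bash
cat >> h.py <<'E'
def toolR(phi,th):  # lifter heading phi, tilt th (deg): fingers lean back towards -l
    p,t=np.radians([phi,th]);l=np.array([np.cos(p),np.sin(p),0]);k=np.array([0,0,1.])
    y=-np.cos(t)*k-np.sin(t)*l;z=np.cross(l,k);return Ro.from_matrix(np.c_[np.cross(y,z),y,z]),l,y
def go(pos,phi,th):
    o=bot.get_obs();R=Ro.from_quat(np.array(o["tool_rot"])[[1,2,3,0]]);G=toolR(phi,th)[0]
    print("lin",np.round(R.inv().apply(np.array(pos)-o["eef_pos"]),4).tolist(),"dr",np.round((R.inv()*G).as_rotvec(degrees=True),2).tolist())
def grip2tcp(g,phi,th,off=.03):  # lifter_grip point -> TCP
    _,l,y=toolR(phi,th);return np.array(g)+off*l+.019*y
E
python3 - <<'E'
from h import *
go([.52,.25,.25],104,0)
print(grip2tcp([.422,-.217,.042],104,30))
E
```

```text
lin [0.4436, -0.0187, -0.306] dr [-0.0, 61.92, -0.0]
[ 0.4170406  -0.19710894  0.02554552]
```

```bash
python3 -m crank '[{"linear":[0.444,-0.019,-0.306],"dr":[0,62,0],"hand":1},{"linear":[0.444,-0.019,-0.306],"dr":[0,62,0],"hand":1},{"linear":[0.444,-0.019,-0.306],"dr":[0,62,0],"hand":1},{"linear":[0.444,-0.019,-0.306],"dr":[0,62,0],"hand":1},{"linear":[0.444,-0.019,-0.306],"dr":[0,62,0],"hand":1},{"linear":[0.444,-0.019,-0.306],"dr":[0,62,0],"hand":1},{"linear":[0.444,-0.019,-0.306],"dr":[0,62,0],"hand":1},{"linear":[0.444,-0.019,-0.306],"dr":[0,62,0],"hand":1},{"linear":[0.444,-0.019,-0.306],"dr":[0,62,0],"hand":1},{"linear":[0.444,-0.019,-0.306],"dr":[0,62,0],"hand":1}]' 110
python3 -m crank '[{"linear":[0,0,0],"dr":[0,0,0],"hand":1},{"linear":[0,0,0],"dr":[0,0,0],"hand":1}]'
python3 - <<'E'
from h import *
state();print(np.round(bot.get_obs()["q"],2));go([.417,-.197,.13],104,30)
E
```

```text
t: 2.18
eef_pos: [0.4403, 0.3405, 0.2464]
tool_rot: [0.556, -0.556, 0.437, -0.437]
contact_force: [0.9, 0.9, 0.9]
gripper_width: 1.001
t: 2.35
eef_pos: [0.4414, 0.3394, 0.2465]
tool_rot: [0.556, -0.555, 0.437, -0.438]
contact_force: [-1.0, 0.3, -0.0]
gripper_width: 1.001
2.35 pos [0.4414 0.3394 0.2465] xhead -76.43 M [[0.235, 0.001, 0.972], [-0.972, 0.0, 0.235], [0.0, -1.0, 0.001]] F [-1.   0.3 -0. ] w 1.001
[-1.07  0.27  0.37  1.85 -0.11  1.04 -0.42]
lin [0.5157, 0.1164, -0.1498] dr [0.05, -0.43, -29.99]
```

```bash
python3 -m crank '[{"linear":[0.516,0.05,-0.15],"dr":[0,0,-30],"hand":1},{"linear":[0.516,0.05,-0.15],"dr":[0,0,-30],"hand":1},{"linear":[0.516,0.05,-0.15],"dr":[0,0,-30],"hand":1},{"linear":[0.516,0.05,-0.15],"dr":[0,0,-30],"hand":1},{"linear":[0.516,0.05,-0.15],"dr":[0,0,-30],"hand":1},{"linear":[0.516,0.05,-0.15],"dr":[0,0,-30],"hand":1},{"linear":[0.516,0.05,-0.15],"dr":[0,0,-30],"hand":1},{"linear":[0.516,0.05,-0.15],"dr":[0,0,-30],"hand":1},{"linear":[0.516,0.05,-0.15],"dr":[0,0,-30],"hand":1},{"linear":[0.516,0.05,-0.15],"dr":[0,0,-30],"hand":1}]'
python3 - <<'E'
from h import *
state();print(np.round(bot.get_obs()["q"],2));go([.417,-.197,.12],104,30)
E
```

```text
t: 3.18
eef_pos: [0.4226, -0.0726, 0.2072]
tool_rot: [-0.427, 0.651, -0.276, 0.564]
contact_force: [1.4, -0.8, 0.3]
gripper_width: 0.999
3.18 pos [ 0.4226 -0.0726  0.2072] xhead -75.9 M [[0.211, 0.122, 0.97], [-0.84, -0.484, 0.244], [0.499, -0.867, 0.001]] F [ 1.4 -0.8  0.3] w 0.999
[-0.98  0.1   0.65  2.29  0.6   0.91 -0.49]
lin [0.0599, 0.1351, -0.0359] dr [-0.1, 0.08, -0.06]
```

```bash
python3 -m crank '[{"linear":[0.06,0.135,-0.036],"dr":[0,0,0],"hand":1},{"linear":[0.06,0.135,-0.036],"dr":[0,0,0],"hand":1},{"linear":[0.06,0.135,-0.036],"dr":[0,0,0],"hand":1},{"linear":[0.06,0.135,-0.036],"dr":[0,0,0],"hand":1},{"linear":[0.06,0.135,-0.036],"dr":[0,0,0],"hand":1},{"linear":[0.06,0.135,-0.036],"dr":[0,0,0],"hand":1}]'
python3 - <<'E'
from h import *
state();print(np.round(bot.get_obs()["q"],2));go([.417,-.197,.0255],104,30)
im=bot.read_camera("top");print([(d["xy"],d["score"],unproj("top",d["xy"],.042)) for d in bot.place_of("top","lifter_grip")])
s=bot.read_camera("scene");print([(d["xy"],d["score"],unproj("scene",d["xy"],.042)) for d in bot.place_of("scene","lifter_grip")])
a=cv2.resize(im[190:340,270:470],None,fx=2,fy=2,interpolation=2);b=cv2.resize(s[100:250,200:400],None,fx=2,fy=2,interpolation=2)
cv2.imwrite("pics/c1.png",cv2.convertScaleAbs(np.hstack([a,b]),alpha=1.4))
E
```

```text
t: 3.68
eef_pos: [0.4159, -0.1973, 0.1199]
tool_rot: [-0.424, 0.651, -0.277, 0.565]
contact_force: [0.1, 0.2, 0.3]
gripper_width: 0.997
3.68 pos [ 0.4159 -0.1973  0.1199] xhead -76.07 M [[0.208, 0.118, 0.971], [-0.84, -0.486, 0.24], [0.5, -0.866, -0.002]] F [0.1 0.2 0.3] w 0.997
[-0.7   0.33  0.75  2.4   0.69  0.46 -0.36]
lin [-0.0472, 0.0817, 0.0013] dr [0.17, -0.06, 0.03]
[([366.0, 245.5], 0.78, array([[ 0.42132852, -0.22705395]]))]
[([284.9, 164.6], 0.92, array([[ 0.40674224, -0.22192182]]))]
```

View pics/c1.png

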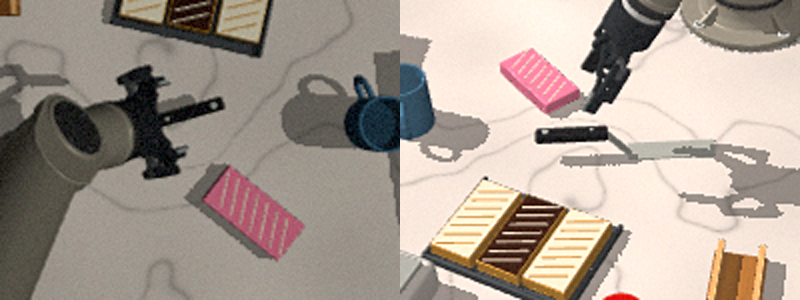

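The tool is over the handle. In the left panel the jaws straddle the handle line at about (170,115), and in the right panel the chocolate slab is seen between the iced ones at (520,230). Next: descend and grip.

```bash
python3 -m crank '[{"linear":[-0.012,0.02,0],"dr":[0,0,0],"hand":1},{"linear":[-0.024,0.041,0.001],"dr":[0,0,0],"hand":1},{"linear":[-0.036,0.061,0.001],"dr":[0,0,0],"hand":1},{"linear":[-0.044,0.076,0.001],"dr":[0,0,0],"hand":1},{"linear":[-0.047,0.082,0.001],"dr":[0,0,0],"hand":1},{"linear":[-0.047,0.082,0.001],"dr":[0,0,0],"hand":1}]'
python3 - <<'E'
from h import *
state();print(np.round(bot.get_obs()["q"],2))
E
python3 -m crank '[{"linear":[0,0,0],"dr":[0,0,0],"hand":0.2},{"linear":[0,0,0],"dr":[0,0,0],"hand":-0.1},{"linear":[0,0,0],"dr":[0,0,0],"hand":-0.4},{"linear":[0,0,0],"dr":[0,0,0],"hand":-0.6},{"linear":[0,0,0],"dr":[0,0,0],"hand":-1},{"linear":[0,0,0],"dr":[0,0,0],"hand":-1},{"linear":[0,0,0],"dr":[0,0,0],"hand":-1},{"linear":[0,0,0],"dr":[0,0,0],"hand":-1},{"linear":[0,0,0],"dr":[0,0,0],"hand":-1}]' 110
python3 - <<'E'
from h import *
state()
E
```

```text
t: 4.38
eef_pos: [0.4182, -0.1958, 0.025]
tool_rot: [-0.426, 0.652, -0.276, 0.564]
contact_force: [0.0, 0.4, 1.0]
gripper_width: 0.998
4.38 pos [ 0.4182 -0.1958  0.025 ] xhead -75.84 M [[0.212, 0.121, 0.97], [-0.84, -0.485, 0.244], [0.5, -0.866, -0.001]] F [0.  0.4 1. ] w 0.998
[-0.62  0.62  0.68  2.43  0.95  0.17 -0.75]
t: 5.13
eef_pos: [0.4178, -0.1972, 0.0261]
tool_rot: [-0.425, 0.65, -0.277, 0.565]
contact_force: [0.7, -0.5, 6.3]
gripper_width: 0.212
5.13 pos [ 0.4178 -0.1972  0.0261] xhead -76.12 M [[0.208, 0.121, 0.971], [-0.841, -0.485, 0.24], [0.5, -0.866, 0.001]] F [ 0.7 -0.5  6.3] w 0.212
```

```bash
python3 -m crank '[{"linear":[0.01,-0.017,0],"dr":[0,0,0],"hand":-1},{"linear":[0.025,-0.043,0.02],"dr":[0,0,0],"hand":-1},{"linear":[0.04,-0.07,0.04],"dr":[0,0,0],"hand":-1},{"linear":[0.055,-0.095,0.06],"dr":[0,0,0],"hand":-1},{"linear":[0.07,-0.121,0.075],"dr":[0,0,0],"hand":-1},{"linear":[0.075,-0.13,0.08],"dr":[0,0,0],"hand":-1},{"linear":[0.075,-0.13,0.08],"dr":[0,0,0],"hand":-1}]'
python3 - <<'E'
from h import *
state();print(np.round(bot.get_obs()["q"],2));go([.47,-.20,.18],-14.5,30);go([.49,-.19,.18],45,30)
E
```

```text
t: 5.72
eef_pos: [0.4981, -0.1772, 0.1785]
tool_rot: [-0.427, 0.649, -0.276, 0.567]
contact_force: [-0.0, -0.4, -2.8]
gripper_width: 0.219
5.72 pos [ 0.4981 -0.1772  0.1785] xhead -76.26 M [[0.206, 0.126, 0.97], [-0.841, -0.484, 0.241], [0.5, -0.866, 0.007]] F [-0.  -0.4 -2.8] w 0.219
[-0.47  0.27  0.44  2.18  0.63  0.72 -0.29]
lin [0.0141, 0.0062, -0.0327] dr [-59.41, 102.48, -0.4]
lin [0.0098, 0.0039, -0.0109] dr [-29.76, 50.89, -0.21]
```

```bash
python3 -m crank '[{"linear":[0.01,0.004,-0.011],"dr":[-29.7,51,-0.2],"hand":-1},{"linear":[0.01,0.004,-0.011],"dr":[-29.7,51,-0.2],"hand":-1},{"linear":[0.01,0.004,-0.011],"dr":[-29.7,51,-0.2],"hand":-1},{"linear":[0.01,0.004,-0.011],"dr":[-29.7,51,-0.2],"hand":-1},{"linear":[0.01,0.004,-0.011],"dr":[-29.7,51,-0.2],"hand":-1},{"linear":[0.01,0.004,-0.011],"dr":[-29.7,51,-0.2],"hand":-1},{"linear":[0.01,0.004,-0.011],"dr":[-29.7,51,-0.2],"hand":-1},{"linear":[0.01,0.004,-0.011],"dr":[-29.7,51,-0.2],"hand":-1},{"linear":[0.01,0.004,-0.011],"dr":[-29.7,51,-0.2],"hand":-1},{"linear":[0.01,0.004,-0.011],"dr":[-29.7,51,-0.2],"hand":-1}]'
python3 - <<'E'
from h import *
state();print(np.round(bot.get_obs()["q"],2));go([.42,-.20,.16],-14.5,30)
E
```

```text
t: 6.55
eef_pos: [0.486, -0.1919, 0.1761]
tool_rot: [-0.088, 0.433, -0.56, 0.701]
contact_force: [0.6, -0.5, -2.3]
gripper_width: 0.21
6.55 pos [ 0.486  -0.1919  0.1761] xhead -135.07 M [[-0.61, -0.361, 0.705], [-0.609, -0.356, -0.709], [0.507, -0.862, -0.002]] F [ 0.6 -0.5 -2.3] w 0.21
[-0.38  0.53  0.55  1.84  0.16  1.18 -0.73]
lin [0.037, 0.0406, -0.0407] dr [-29.77, 51.34, 0.5]
```

```bash
python3 -m crank '[{"linear":[0.037,0.0406,-0.041],"dr":[-29.8,51.3,0.5],"hand":-1},{"linear":[0.037,0.0406,-0.041],"dr":[-29.8,51.3,0.5],"hand":-1},{"linear":[0.037,0.0406,-0.041],"dr":[-29.8,51.3,0.5],"hand":-1},{"linear":[0.037,0.0406,-0.041],"dr":[-29.8,51.3,0.5],"hand":-1},{"linear":[0.037,0.0406,-0.041],"dr":[-29.8,51.3,0.5],"hand":-1},{"linear":[0.037,0.0406,-0.041],"dr":[-29.8,51.3,0.5],"hand":-1},{"linear":[0.037,0.0406,-0.041],"dr":[-29.8,51.3,0.5],"hand":-1},{"linear":[0.037,0.0406,-0.041],"dr":[-29.8,51.3,0.5],"hand":-1},{"linear":[0.037,0.0406,-0.041],"dr":[-29.8,51.3,0.5],"hand":-1},{"linear":[0.037,0.0406,-0.041],"dr":[-29.8,51.3,0.5],"hand":-1}]'
python3 - <<'E'
from h import *
state();print(np.round(bot.get_obs()["q"],2));
s=np.array([.612,-.242,0]);l=toolR(-14.5,30)[1]
# hover, tip 120mm before slab centre
g=s-l*(.12+.22);T=grip2tcp(g,-14.5,30);T[2]=.08;print(T);go(T,-14.5,30)
E
```

```text
t: 7.38
eef_pos: [0.4193, -0.1996, 0.1608]
tool_rot: [-0.267, -0.095, 0.701, -0.654]
contact_force: [0.1, 0.3, -1.3]
gripper_width: 0.214
7.38 pos [ 0.4193 -0.1996  0.1608] xhead 165.63 M [[-0.839, -0.483, -0.249], [0.215, 0.126, -0.968], [0.499, -0.866, -0.002]] F [ 0.1  0.3 -1.3] w 0.214
[-0.2   0.62  0.71  1.81 -0.27  1.37 -1.19]
[ 0.30267683 -0.16200359  0.08      ]
lin [0.0656, 0.1311, -0.0072] dr [0.09, 0.11, -0.05]
```

```bash
python3 -m crank '[{"linear":[0.066,0.131,-0.007],"dr":[0,0,0],"hand":-1},{"linear":[0.066,0.131,-0.007],"dr":[0,0,0],"hand":-1},{"linear":[0.066,0.131,-0.007],"dr":[0,0,0],"hand":-1},{"linear":[0.066,0.131,-0.007],"dr":[0,0,0],"hand":-1},{"linear":[0.066,0.131,-0.007],"dr":[0,0,0],"hand":-1},{"linear":[0.066,0.131,-0.007],"dr":[0,0,0],"hand":-1}]'
python3 - <<'E'
from h import *
state();print(np.round(bot.get_obs()["q"],2))
im=bot.read_camera("top");s=bot.read_camera("scene")
zb=bot.get_obs()["eef_pos"][2]-.026+.002
r1=rect("top",im,.36,.71,-.40,-.0,zb,1000)
r2=rect("scene",s,.36,.71,-.40,-.0,zb,1000)
for r in(r1,r2):
    for x in np.arange(.40,.71,.05):
        for y in np.arange(-.35,0,.05):
            u,v=int((0-y)*1000),int((.71-x)*1000);cv2.drawMarker(r,(u,v),(0,255,0),0,7);cv2.putText(r,f"{x:.2f},{y:.2f}",(u+3,v-3),0,.27,(0,255,0))
cv2.imwrite("pics/d.png",cv2.convertScaleAbs(np.hstack([r1,r2]),alpha=1.4))
E
```

```text
t: 7.88
eef_pos: [0.3028, -0.1599, 0.0803]
tool_rot: [-0.265, -0.098, 0.702, -0.654]
contact_force: [1.3, -0.2, -1.8]
gripper_width: 0.217
7.88 pos [ 0.3028 -0.1599  0.0803] xhead 166.02 M [[-0.84, -0.484, -0.244], [0.209, 0.126, -0.97], [0.5, -0.866, -0.005]] F [ 1.3 -0.2 -1.8] w 0.217
[-0.24  0.59  0.68  2.14 -0.3   1.08 -1.16]
```

View pics/d.png

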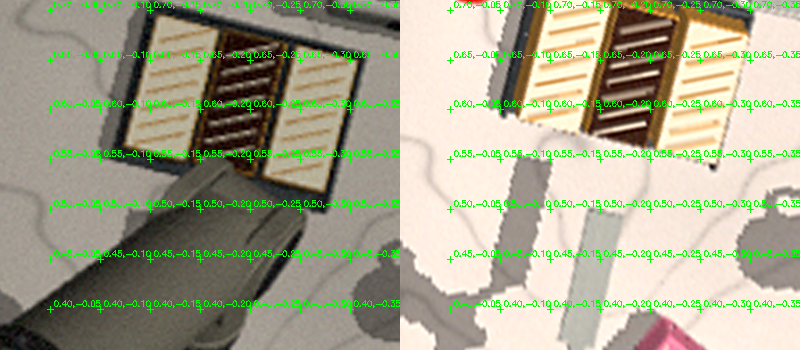

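The scene view shows the blade tip at (609,210), which is world (0.500,-0.209). The prediction was (0.496,-0.208), so the held lifter is where I expect. I'll cross-check the slab line in the scene camera.

Run:
```python
from h import *
bot.read_camera("scene")
for n in["bar_center","left_bar_center","right_bar_center"]:
    for d in bot.cut_out("scene",n)[:2]:
        c,_=cv2.findContours(d["pixels"].astype(np.uint8),cv2.RETR_EXTERNAL,cv2.CHAIN_APPROX_NONE);c=max(c,key=cv2.contourArea)[:,0]
        (a,b),(w,h),t=cv2.minAreaRect((unproj("scene",c,.027)*1000).astype(np.float32))
        print(n,round(d["score"],2),round(a),round(b),round(w),round(h),round(t,1))
for d in bot.cut_out("scene","lifter_grip")[:1]:
    ys,xs=np.nonzero(d["pixels"]);print(d["extent"],d["score"])
# predicted blade corners vs image
o=bot.get_obs();_,l,y=toolR(-14,30);n=np.array([-l[1],l[0],0]);g=o["eef_pos"]-.019*y-.03*l
for s in(.085,.22):
    for k in(.018,-.018): print(s,k,np.round(proj("scene",g+s*l+k*n+[0,0,-.040]),1))
s=np.array([.612,-.242,0]);l=toolR(-14.5,30)[1]
g=s-l*(.08+.22);T=grip2tcp(g,-14.5,30);T[2]=.0315;print(T);go(T,-14.5,30)
```

```text
bar_center 0.81 286 -307 160 81 49.0
bar_center 0.55 616 -241 73 150 76.9
left_bar_center 0.82 633 -170 78 152 75.8
right_bar_center 0.63 601 -310 76 151 76.4
[278.8, 113.1, 324.9, 184.7] 0.73
0.085 0.018 [[307.1 156. ]]
0.085 -0.018 [[296.7 152.7]]
0.22 0.018 [[286.4 184.4]]
0.22 -0.018 [[275.5 180.7]]
[ 0.34140273 -0.17201879  0.0315    ]
lin [-0.0572, 0.0239, 0.0013] dr [0.09, 0.2, -0.2]
```

```bash
python3 -m crank '[{"linear":[-0.03,0.01,0.0013],"dr":[0.1,0.3,-0.2],"hand":-1},{"linear":[-0.044,0.015,0.0013],"dr":[0.1,0.3,-0.2],"hand":-1},{"linear":[-0.05,0.0185,0.0013],"dr":[0.1,0.3,-0.2],"hand":-1},{"linear":[-0.056,0.0217,0.0013],"dr":[0.1,0.3,-0.2],"hand":-1},{"linear":[-0.056,0.0217,0.0013],"dr":[0.1,0.3,-0.2],"hand":-1},{"linear":[-0.056,0.0217,0.0013],"dr":[0.1,0.3,-0.2],"hand":-1}]'
python3 - <<'E'
from h import *
state()
s=np.array([.612,-.242,0]);l=toolR(-14.3,30)[1]
g=s-l*(.08+.22);T=grip2tcp(g,-14.3,30);T[2]=.0305;print(T);go(T,-14.3,30)
im=bot.read_camera("scene")[130:220,220:340];cv2.imwrite("pics/e.png",cv2.convertScaleAbs(cv2.resize(im,None,fx=6,fy=6,interpolation=2),alpha=1.2))
E
```

```text
t: 8.73
eef_pos: [0.3398, -0.1718, 0.034]
tool_rot: [-0.27, -0.095, 0.7, -0.654]
contact_force: [-0.0, -0.1, -0.9]
gripper_width: 0.212
8.73 pos [ 0.3398 -0.1718  0.034 ] xhead 165.3 M [[-0.837, -0.486, -0.253], [0.219, 0.126, -0.967], [0.502, -0.865, 0.001]] F [-0.  -0.1 -0.9] w 0.212
[ 0.3411601  -0.17296378  0.0305    ]
lin [-0.0031, 0.0023, 0.0008] dr [0.12, -0.35, 0.12]
```

View pics/e.png

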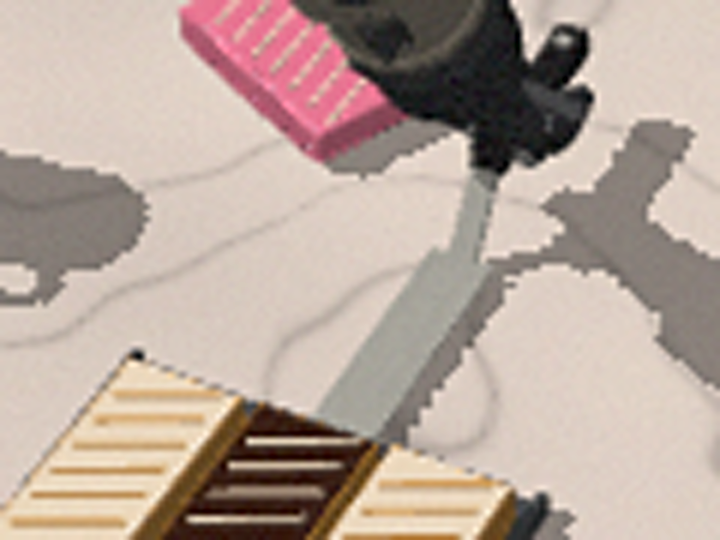

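Run:
```python
from h import *
def cr(P): return np.round((proj("scene",P)-[220,130])*6).tolist()
s=np.array([.612,-.242,0]);h=np.radians(-14.3);l=np.array([np.cos(h),np.sin(h),0]);n=np.array([-l[1],l[0],0])
for z in(.027,.008):print("slab near",z,cr(s-.07*l+.033*n+[0,0,z]),cr(s-.07*l-.033*n+[0,0,z]))
print("mid-line slab",cr(s+[0,0,.027]))
o=bot.get_obs();_,L,y=toolR(-14.7,30);N=np.array([-L[1],L[0],0]);g=o["eef_pos"]-.019*y-.03*L
for q in(.085,.15,.22):print("blade",q,cr(g+q*L+.018*N+[0,0,-.040]),cr(g+q*L-.018*N+[0,0,-.040]))
```

```text
slab near 0.027 [[376.0, 443.0]] [[256.0, 400.0]]
slab near 0.008 [[378.0, 470.0]] [[260.0, 427.0]]
mid-line slab [[242.0, 521.0]]
blade 0.085 [[490.0, 265.0]] [[428.0, 244.0]]
blade 0.15 [[430.0, 347.0]] [[367.0, 325.0]]
blade 0.22 [[361.0, 440.0]] [[297.0, 416.0]]
```

Run:
```python
from h import *
im=bot.read_camera("scene").astype(int)
o=bot.get_obs();_,L,y=toolR(-14.7,30);N=np.array([-L[1],L[0],0]);g=o["eef_pos"]-.019*y-.03*L
# sample profiles across the predicted blade
acc=np.mean([bot.read_camera("scene").astype(float) for _ in range(4)],0).astype(np.float32)
E_=[]
for q in np.arange(.09,.205,.01):
    k=np.arange(-.04,.0401,.001);P=g+q*L+k[:,None]*N+[0,0,-.040]
    m=proj("scene",P).astype(np.float32).reshape(1,-1,2)
    c=cv2.remap(acc,m[...,0],m[...,1],cv2.INTER_LINEAR)[0]
    sat=c[:,2]-c[:,1]  # red-green: counter >0, blade <0
    i=np.nonzero(sat<np.median(np.r_[sat[:12],sat[-5:]])*.5+sat.min()*.5)[0]
    print(round(q,3),k[i[0]]*1000 if len(i) else None,k[i[-1]]*1000 if len(i) else None,len(i),np.round(sat[::8]).astype(int).tolist())
```

```text
0.09 -15.999999999999979 21.000000000000053 38 [13, 13, 13, 4, 1, 2, 2, 2, 7, 9, 12]
0.1 -16.99999999999998 24.000000000000057 42 [13, 12, 13, 4, 2, 2, 3, 1, 6, 9, 12]
0.11 -15.999999999999979 23.000000000000057 40 [12, 12, 11, 4, 2, 2, 2, 2, 7, 7, 13]
0.12 -14.999999999999979 23.000000000000057 39 [12, 11, 12, 7, 2, 2, 2, 2, 6, 7, 12]
0.13 -15.999999999999979 30.00000000000006 41 [13, 11, 13, 6, 2, 2, 2, 2, 8, 7, 12]
0.14 -14.999999999999979 34.000000000000064 44 [10, 13, 13, 7, 3, 2, 2, 2, 7, 6, 12]
0.15 -13.999999999999977 22.000000000000053 37 [11, 12, 13, 9, 2, 1, 1, 2, 7, 7, 12]
0.16 -14.999999999999979 23.000000000000057 39 [13, 13, 12, 9, 2, 2, 2, 2, 7, 7, 13]
0.17 -14.999999999999979 22.000000000000053 38 [12, 13, 12, 8, 2, 2, 2, 2, 8, 8, 13]
0.18 -13.999999999999977 32.000000000000064 42 [13, 12, 12, 9, 2, 2, 2, 2, 7, 7, 13]
0.19 -13.999999999999977 24.000000000000057 39 [13, 12, 12, 11, 2, 2, 2, 3, 6, 7, 13]
0.2 -13.999999999999977 34.000000000000064 46 [12, 12, 13, 9, 2, 2, 2, 2, 5, 6, 12]
```

```bash
python3 -m crank '[{"linear":[-0.0022,0.0025,0.0015],"dr":[-0.4,0.7,0],"hand":-1},{"linear":[-0.0022,0.0025,0.0015],"dr":[-0.4,0.7,0],"hand":-1},{"linear":[-0.0022,0.0025,0.0015],"dr":[-0.4,0.7,0],"hand":-1}]'
python3 - <<'E'
from h import *
state();o=bot.get_obs();M=Ro.from_quat(np.array(o["tool_rot"])[[1,2,3,0]]).as_matrix();h=np.radians(-14.3);print(M.T@[np.cos(h),np.sin(h),0],M.T@[0,0,1])
E
```

```text
t: 9.28
eef_pos: [0.3405, -0.1736, 0.0305]
tool_rot: [-0.274, -0.09, 0.701, -0.652]
contact_force: [0.5, 0.5, -1.6]
gripper_width: 0.216
9.28 pos [ 0.3405 -0.1736  0.0305] xhead 164.48 M [[-0.834, -0.483, -0.267], [0.232, 0.133, -0.964], [0.501, -0.865, 0.001]] F [ 0.5  0.5 -1.6] w 0.216
[-0.86510537 -0.50116637 -0.02061472] [ 0.50124995 -0.86530162  0.0012634 ]
```

```bash
python3 -m crank '[{"linear":[-0.0005,0.0009,0],"dr":[0,0,0],"hand":-1},{"linear":[-0.0005,0.0009,0],"dr":[0,0,0],"hand":-1}]'
python3 -m crank '[{"linear":[-0.0043,-0.0025,-0.0001],"dr":[0,0,0],"hand":-1},{"linear":[-0.0087,-0.005,-0.0002],"dr":[0,0,0],"hand":-1},{"linear":[-0.013,-0.0075,-0.0003],"dr":[0,0,0],"hand":-1},{"linear":[-0.0173,-0.01,-0.0004],"dr":[0,0,0],"hand":-1},{"linear":[-0.0216,-0.0125,-0.0005],"dr":[0,0,0],"hand":-1},{"linear":[-0.0216,-0.0125,-0.0005],"dr":[0,0,0],"hand":-1}]'
python3 - <<'E'
from h import *
state()
E
```

```text
t: 9.45
eef_pos: [0.3406, -0.1734, 0.0294]
tool_rot: [-0.274, -0.09, 0.701, -0.652]
contact_force: [-0.9, -0.7, -0.7]
gripper_width: 0.216
t: 9.95
eef_pos: [0.3661, -0.1799, 0.0294]
tool_rot: [-0.273, -0.09, 0.701, -0.653]
contact_force: [1.2, 0.6, -0.6]
gripper_width: 0.217
9.95 pos [ 0.3661 -0.1799  0.0294] xhead 164.55 M [[-0.835, -0.482, -0.266], [0.231, 0.132, -0.964], [0.5, -0.866, 0.001]] F [ 1.2  0.6 -0.6] w 0.217
```

```bash
python3 -m crank '[{"linear":[-0.0043,-0.0025,-0.0001],"dr":[0,0,0],"hand":-1},{"linear":[-0.0087,-0.005,-0.0002],"dr":[0,0,0],"hand":-1},{"linear":[-0.013,-0.0075,-0.0003],"dr":[0,0,0],"hand":-1},{"linear":[-0.0173,-0.01,-0.0004],"dr":[0,0,0],"hand":-1},{"linear":[-0.0216,-0.0125,-0.0005],"dr":[0,0,0],"hand":-1},{"linear":[-0.026,-0.015,-0.0006],"dr":[0,0,0],"hand":-1},{"linear":[-0.0303,-0.0175,-0.0007],"dr":[0,0,0],"hand":-1},{"linear":[-0.0346,-0.02,-0.0008],"dr":[0,0,0],"hand":-1},{"linear":[-0.0346,-0.02,-0.0008],"dr":[0,0,0],"hand":-1}]'
python3 - <<'E'
from h import *
state()
s=bot.read_camera("scene")[130:250,200:340];cv2.imwrite("pics/f.png",cv2.convertScaleAbs(cv2.resize(s,None,fx=4,fy=4,interpolation=2),alpha=1.2))
E
```

```text
t: 10.7
eef_pos: [0.4049, -0.1898, 0.0294]
tool_rot: [-0.273, -0.09, 0.701, -0.653]
contact_force: [-0.3, -0.8, 0.8]
gripper_width: 0.216
10.7 pos [ 0.4049 -0.1898  0.0294] xhead 164.54 M [[-0.835, -0.482, -0.266], [0.231, 0.132, -0.964], [0.5, -0.866, 0.001]] F [-0.3 -0.8  0.8] w 0.216
```

View pics/f.png

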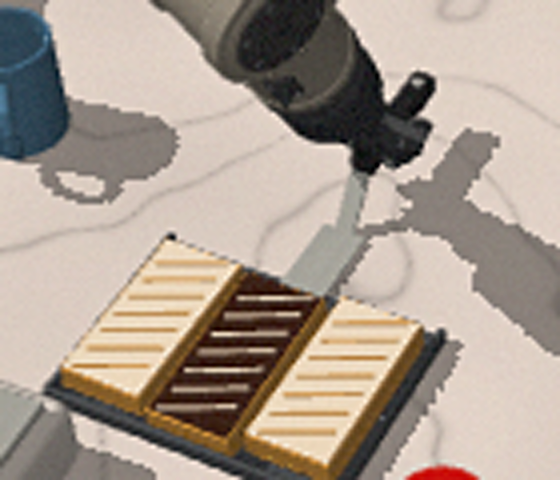

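The picture shows the blade entering centrally under the chocolate slab at about (310,280). The slab has moved to the far rim and the neighbours are in place. Continuing.

```bash
python3 -m crank '[{"linear":[-0.0043,-0.0025,-0.0001],"dr":[0,0,0],"hand":-1},{"linear":[-0.0087,-0.005,-0.0002],"dr":[0,0,0],"hand":-1},{"linear":[-0.013,-0.0075,-0.0003],"dr":[0,0,0],"hand":-1},{"linear":[-0.0173,-0.01,-0.0004],"dr":[0,0,0],"hand":-1},{"linear":[-0.0216,-0.0125,-0.0005],"dr":[0,0,0],"hand":-1},{"linear":[-0.026,-0.015,-0.0006],"dr":[0,0,0],"hand":-1},{"linear":[-0.0303,-0.0175,-0.0007],"dr":[0,0,0],"hand":-1},{"linear":[-0.0346,-0.02,-0.0008],"dr":[0,0,0],"hand":-1},{"linear":[-0.0346,-0.02,-0.0008],"dr":[0,0,0],"hand":-1}]'
python3 -m crank '[{"linear":[-0.0043,-0.0025,-0.0001],"dr":[0,0,0],"hand":-1},{"linear":[-0.0087,-0.005,-0.0002],"dr":[0,0,0],"hand":-1},{"linear":[-0.013,-0.0075,-0.0003],"dr":[0,0,0],"hand":-1},{"linear":[-0.0173,-0.01,-0.0004],"dr":[0,0,0],"hand":-1},{"linear":[-0.0216,-0.0125,-0.0005],"dr":[0,0,0],"hand":-1},{"linear":[-0.0216,-0.0125,-0.0005],"dr":[0,0,0],"hand":-1}]'
python3 - <<'E'
from h import *
state()
bot.read_camera("top")
for d in bot.cut_out("top","bar_center")[:2]:
    c,_=cv2.findContours(d["pixels"].astype(np.uint8),cv2.RETR_EXTERNAL,cv2.CHAIN_APPROX_NONE);c=max(c,key=cv2.contourArea)[:,0]
    print(d["score"],cv2.minAreaRect((unproj("top",c,.03)*1000).astype(np.float32)))
s=bot.read_camera("scene")
for d in bot.cut_out("scene","bar_center")[:2]:
    c,_=cv2.findContours(d["pixels"].astype(np.uint8),cv2.RETR_EXTERNAL,cv2.CHAIN_APPROX_NONE);c=max(c,key=cv2.contourArea)[:,0]
    print(d["score"],cv2.minAreaRect((unproj("scene",c,.03)*1000).astype(np.float32)))
E
```

```text
t: 11.5
eef_pos: [0.443, -0.1996, 0.0295]
tool_rot: [-0.274, -0.09, 0.701, -0.653]
contact_force: [-2.6, 0.4, 3.7]
gripper_width: 0.215
t: 12.0
eef_pos: [0.4673, -0.2058, 0.0296]
tool_rot: [-0.273, -0.09, 0.701, -0.653]
contact_force: [-2.6, 1.2, 5.2]
gripper_width: 0.218
12.0 pos [ 0.4673 -0.2058  0.0296] xhead 164.53 M [[-0.834, -0.483, -0.266], [0.231, 0.132, -0.964], [0.501, -0.866, 0.001]] F [-2.6  1.2  5.2] w 0.218
0.8 ((275.99945068359375, -311.71893310546875), (140.2010498046875, 67.71292877197266), 50.16159439086914)
0.83 ((624.35498046875, -240.06271362304688), (74.86775970458984, 150.9882354736328), 75.75563049316406)
0.68 ((302.90771484375, -267.84161376953125), (71.59182739257812, 50.26966094970703), 49.05181884765625)
```

```bash
python3 -m crank '[{"linear":[-0.0043,-0.0025,-0.0001],"dr":[0,0,0],"hand":-1},{"linear":[-0.0087,-0.005,-0.0002],"dr":[0,0,0],"hand":-1},{"linear":[-0.0125,-0.0073,-0.0003],"dr":[0,0,0],"hand":-1},{"linear":[-0.0125,-0.0073,-0.0003],"dr":[0,0,0],"hand":-1}]' 120
python3 -m crank '[{"linear":[0.001,-0.0017,0],"dr":[0,0,0],"hand":-1},{"linear":[0.002,-0.0035,0],"dr":[0,0,0],"hand":-1},{"linear":[0.003,-0.0052,0],"dr":[0,0,0],"hand":-1},{"linear":[0.004,-0.007,0],"dr":[0,0,0],"hand":-1},{"linear":[0.005,-0.0087,0],"dr":[0,0,0],"hand":-1},{"linear":[0.006,-0.0104,0],"dr":[0,0,0],"hand":-1},{"linear":[0.0075,-0.013,0],"dr":[0,0,0],"hand":-1},{"linear":[0.0075,-0.013,0],"dr":[0,0,0],"hand":-1}]'
python3 - <<'E'
from h import *
state();print(bot.get_obs()["torque"])
s=bot.read_camera("scene")[130:250,200:340];cv2.imwrite("pics/g.png",cv2.convertScaleAbs(cv2.resize(s,None,fx=4,fy=4,interpolation=2),alpha=1.2))
E
```

```text
t: 12.53
eef_pos: [0.481, -0.2092, 0.0296]
tool_rot: [-0.274, -0.09, 0.701, -0.652]
contact_force: [-2.8, 0.8, 5.0]
gripper_width: 0.213
t: 13.2
eef_pos: [0.4808, -0.2091, 0.045]
tool_rot: [-0.273, -0.09, 0.701, -0.653]
contact_force: [0.3, -0.3, -3.6]
gripper_width: 0.208
13.2 pos [ 0.4808 -0.2091  0.045 ] xhead 164.52 M [[-0.834, -0.483, -0.266], [0.231, 0.132, -0.964], [0.5, -0.866, 0.001]] F [ 0.3 -0.3 -3.6] w 0.208
[-0.19719136 -0.51128016  0.00574134]
```

View pics/g.png

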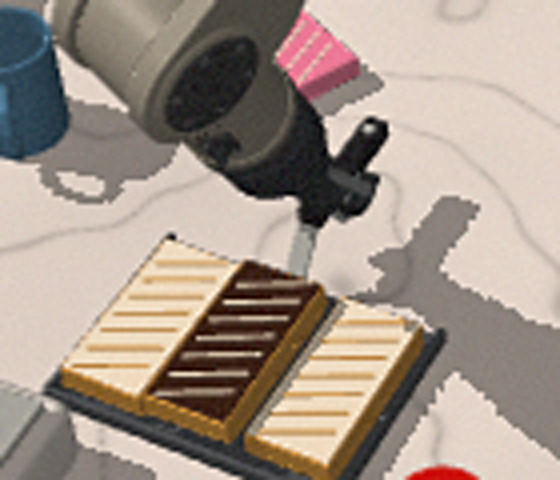

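The slab at (235,340) is riding on the blade above its neighbours, and they have not been disturbed. Lifting higher.

```bash
python3 -m crank '[{"linear":[0.002,-0.0035,0],"dr":[0,0,0],"hand":-1},{"linear":[0.006,-0.0104,0],"dr":[0,0,0],"hand":-1},{"linear":[0.011,-0.019,0],"dr":[0,0,0],"hand":-1},{"linear":[0.017,-0.029,0],"dr":[0,0,0],"hand":-1},{"linear":[0.023,-0.04,0],"dr":[0,0,0],"hand":-1},{"linear":[0.029,-0.05,0],"dr":[0,0,0],"hand":-1},{"linear":[0.035,-0.06,0],"dr":[0,0,0],"hand":-1},{"linear":[0.039,-0.068,0],"dr":[0,0,0],"hand":-1},{"linear":[0.042,-0.073,0],"dr":[0,0,0],"hand":-1},{"linear":[0.0425,-0.0736,0],"dr":[0,0,0],"hand":-1}]'
python3 - <<'E'
from h import *
state();print(np.round(bot.get_obs()["q"],2))
# rest: TCP for slab centre (lifter x .160) over rest centre, heading 0 -> tool heading offset -1.2
go(grip2tcp([.630-.160,.0615,.15],-1.2,30)*[1,1,0]+[0,0,.13],-1.2,30)
bot.read_camera("scene")
print([(d["xy"],d["score"],unproj("scene",d["xy"],.115)) for d in bot.place_of("scene","bar_center")])
im=bot.read_camera("top")
print([(d["xy"],d["score"],unproj("top",d["xy"],.115)) for d in bot.place_of("top","bar_center")])
E
```

```text
t: 14.08
eef_pos: [0.4812, -0.2092, 0.1308]
tool_rot: [-0.273, -0.089, 0.701, -0.653]
contact_force: [0.1, 0.4, -4.4]
gripper_width: 0.213
14.08 pos [ 0.4812 -0.2092  0.1308] xhead 164.52 M [[-0.835, -0.482, -0.266], [0.231, 0.132, -0.964], [0.499, -0.866, 0.001]] F [ 0.1  0.4 -4.4] w 0.213
[-0.15  0.74  0.66  1.67 -0.32  1.41 -1.21]
lin [0.0544, 0.0319, -0.263] dr [7.07, -12.37, -0.03]
[([252.1, 197.4], 0.67, array([[ 0.62220934, -0.25270004]])), ([269.3, 141.1], 0.49, array([[ 0.39123943, -0.26927679]]))]
[([394.8, 296.4], 0.69, array([[ 0.2803389 , -0.29491411]]))]
```

```bash
python3 -m crank '[{"linear":[0.0005,0.0003,-0.003],"dr":[0.1,-0.1,0],"hand":-1},{"linear":[0.002,0.0013,-0.011],"dr":[0.3,-0.5,0],"hand":-1},{"linear":[0.0045,0.0028,-0.023],"dr":[0.6,-1.1,0],"hand":-1},{"linear":[0.008,0.0048,-0.039],"dr":[1,-1.8,0],"hand":-1},{"linear":[0.0115,0.0068,-0.056],"dr":[1.5,-2.6,0],"hand":-1},{"linear":[0.015,0.009,-0.073],"dr":[2,-3.4,0],"hand":-1},{"linear":[0.019,0.011,-0.09],"dr":[2.4,-4.2,0],"hand":-1},{"linear":[0.022,0.013,-0.107],"dr":[2.9,-5,0],"hand":-1},{"linear":[0.0255,0.015,-0.121],"dr":[3.3,-5.7,0],"hand":-1},{"linear":[0.0275,0.016,-0.131],"dr":[3.5,-6.1,0],"hand":-1}]'
python3 - <<'E'
from h import *
state()
go(grip2tcp([.630-.160,.0615,.15],-1.2,30)*[1,1,0]+[0,0,.13],-1.2,30)
E
```

```text
t: 15.12
eef_pos: [0.4848, -0.0709, 0.129]
tool_rot: [-0.232, -0.135, 0.695, -0.668]
contact_force: [-0.3, -0.0, -3.2]
gripper_width: 0.215
15.12 pos [ 0.4848 -0.0709  0.129 ] xhead 171.86 M [[-0.856, -0.497, -0.142], [0.122, 0.072, -0.99], [0.502, -0.865, -0.001]] F [-0.3 -0.  -3.2] w 0.215
lin [0.0118, 0.0059, -0.1315] dr [3.55, -6.0, 0.12]
```

```bash
python3 -m crank '[{"linear":[0.0005,0.0002,-0.004],"dr":[0.1,-0.2,0],"hand":-1},{"linear":[0.0015,0.0006,-0.014],"dr":[0.4,-0.7,0],"hand":-1},{"linear":[0.003,0.0014,-0.03],"dr":[0.8,-1.4,0],"hand":-1},{"linear":[0.0045,0.0021,-0.047],"dr":[1.3,-2.2,0],"hand":-1},{"linear":[0.006,0.003,-0.065],"dr":[1.8,-3,0],"hand":-1},{"linear":[0.0075,0.0037,-0.083],"dr":[2.3,-3.9,0],"hand":-1},{"linear":[0.009,0.0044,-0.1],"dr":[2.7,-4.6,0.1],"hand":-1},{"linear":[0.0105,0.0052,-0.117],"dr":[3.2,-5.4,0.1],"hand":-1},{"linear":[0.0115,0.0057,-0.128],"dr":[3.5,-5.9,0.1],"hand":-1},{"linear":[0.0118,0.0059,-0.1315],"dr":[3.5,-6,0.1],"hand":-1}]'
python3 - <<'E'
from h import *
for _ in range(2): s=bot.read_camera("scene");im=bot.read_camera("top")
state();o=bot.get_obs()
for c in("scene","top"):
    print(c,[(np.round(d["xy"]),round(d["score"],2),unproj(c,d["xy"],o["eef_pos"][2]-.012)) for d in bot.place_of(c,"bar_center")])
    for d in bot.cut_out(c,"bar_center")[:2]:
        k,_=cv2.findContours(d["pixels"].astype(np.uint8),cv2.RETR_EXTERNAL,cv2.CHAIN_APPROX_NONE);k=max(k,key=cv2.contourArea)[:,0]
        print(d["score"],np.round(np.array(cv2.boxPoints(cv2.minAreaRect((unproj(c,k,o["eef_pos"][2])*1000).astype(np.float32))))).tolist())
r=[]
for c,g in(("scene",s),("top",im)):
    q=rect(c,g,.50,.75,-.06,.19,float(o["eef_pos"][2]),1600)
    for x in np.arange(.55,.75,.05):
        for y in np.arange(-.05,.19,.05):
            u,v=int((.19-y)*1600),int((.75-x)*1600);cv2.drawMarker(q,(u,v),(0,255,0),0,7);cv2.putText(q,f"{x:.2f},{y:.2f}",(u+3,v-3),0,.3,(0,255,0))
    r.append(q)
cv2.imwrite("pics/i.png",cv2.convertScaleAbs(np.hstack(r),alpha=1.3))
E
```

```text
t: 15.95
eef_pos: [0.4912, 0.061, 0.1298]
tool_rot: [-0.19, -0.176, 0.685, -0.681]
contact_force: [-0.3, -0.1, -3.8]
gripper_width: 0.213
16.15 pos [0.491  0.0564 0.1301] xhead 178.36 M [[-0.866, -0.5, -0.027], [0.025, 0.012, -1.0], [0.5, -0.866, 0.002]] F [ 0.1 -1.1 -3.6] w 0.217
scene [(array([370., 216.]), 0.8, array([[0.62878589, 0.06010681]])), (array([267., 140.]), 0.63, array([[ 0.38970418, -0.27623331]])), (array([239., 211.]), 0.18, array([[ 0.67802073, -0.2716882 ]]))]
0.82 [[563.0, 92.0], [564.0, 23.0], [719.0, 26.0], [718.0, 94.0]]
0.71 [[388.0, -455.0], [424.0, -520.0], [574.0, -437.0], [538.0, -372.0]]
top [(array([264., 171.]), 0.76, array([[0.63353595, 0.05767499]])), (array([396., 296.]), 0.61, array([[ 0.28108446, -0.29776362]]))]
0.97 [[217.0, -329.0], [265.0, -370.0], [351.0, -268.0], [302.0, -227.0]]
0.61 [[572.0, 32.0], [573.0, 19.0], [697.0, 25.0], [696.0, 38.0]]
```

View pics/i.png

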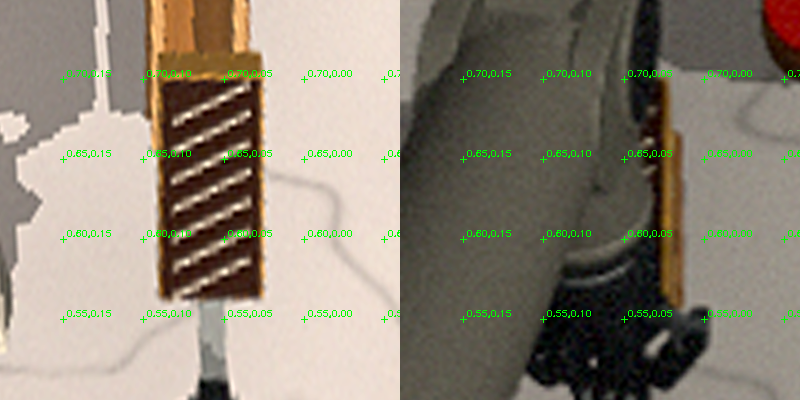

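The slab is on the lifter with edges at y≈0.0906 and 0.0263, so its centre is at (0.6325,0.058) with heading about 0°. I'll check the rail positions numerically in both starting pictures.

Run:
```python
from h import *
for c in("top","scene"):
    im=cv2.imread(f"pics/{c}0.png")
    r=rect(c,im,.55,.71,.0,.13,.03,1000).astype(float)   # rows x .71->.55, cols y .13->0
    for a,b in((.58,.62),(.64,.68)):
        m=r[int((.71-b)*1000):int((.71-a)*1000)].mean(0);v=m[:,2]-m[:,0]
        print(c,a,"R-B by y(mm) from 110:",np.round(v[20:112:2]).astype(int).tolist());print("   R",np.round(m[20:112:2,2]).astype(int).tolist())
    v=r[:,60:66].mean(1);print(c,"x prof from 710, mid",np.round((v[:,2]-v[:,0])[::4]).astype(int).tolist())
    v=r[:,34:38].mean(1);print(c,"x prof left rail",np.round((v[:,2]-v[:,0])[::4]).astype(int).tolist())
state()
```

```text
top 0.58 R-B by y(mm) from 110: [7, 7, 7, 7, 7, 4, 8, 23, 49, 67, 65, 61, 50, 39, 51, 62, 63, 62, 62, 62, 62, 63, 65, 64, 51, 35, 38, 43, 44, 45, 46, 46, 47, 45, 42, 43, 51, 59, 63, 63, 57, 49, 50, 46, 27, 12]
   R [64, 64, 63, 63, 63, 60, 65, 78, 99, 115, 113, 110, 88, 63, 68, 78, 82, 82, 81, 81, 82, 82, 82, 82, 65, 46, 48, 53, 56, 58, 59, 58, 57, 54, 54, 60, 82, 105, 114, 113, 100, 77, 71, 82, 90, 99]
top 0.64 R-B by y(mm) from 110: [7, 7, 7, 7, 6, 3, 8, 26, 50, 65, 64, 58, 51, 49, 55, 65, 65, 61, 58, 59, 62, 64, 67, 66, 58, 45, 40, 42, 43, 43, 43, 45, 45, 43, 40, 40, 46, 58, 64, 60, 54, 55, 53, 37, 18, 7]
   R [62, 62, 62, 63, 63, 59, 58, 69, 96, 117, 116, 108, 95, 78, 76, 84, 82, 79, 78, 78, 81, 84, 87, 86, 75, 54, 48, 52, 54, 54, 55, 58, 58, 55, 47, 56, 82, 110, 119, 110, 102, 83, 71, 79, 91, 101]
top x prof from 710, mid [11, 10, 10, 12, 10, 6, 36, 76, 65, 62, 64, 66, 66, 66, 64, 64, 60, 64, 65, 66, 64, 62, 64, 65, 63, 63, 62, 65, 61, 65, 63, 65, 64, 60, 71, 43, 12, 11, 11, 11]
top x prof left rail [10, 10, 13, 9, 11, 30, 38, 45, 46, 43, 47, 48, 43, 42, 43, 36, 38, 43, 39, 43, 
[... 788 characters left out ...]
0, 112, 181, 183, 179, 169, 137, 132, 137, 132, 128, 131, 134, 136, 143, 140, 99, 80, 88, 90, 90, 91, 93, 96, 96, 94, 90, 88, 82, 86, 146, 187, 179, 177, 152, 140, 164, 171, 169, 168]
scene x prof from 710, mid [53, 95, 86, 77, 86, 87, 94, 81, 77, 82, 86, 93, 77, 78, 82, 84, 87, 95, 75, 80, 85, 85, 89, 79, 75, 80, 83, 85, 82, 73, 41, 14, 19, 19, 21, 22, 19, 20, 20, 19]
scene x prof left rail [45, 56, 63, 51, 50, 70, 82, 86, 100, 85, 80, 79, 77, 86, 94, 82, 80, 72, 79, 80, 89, 85, 76, 78, 76, 77, 88, 90, 78, 76, 64, 68, 72, 84, 75, 30, 16, 18, 17, 19]
16.35 pos [0.4911 0.0567 0.1301] xhead 178.37 M [[-0.866, -0.5, -0.027], [0.025, 0.012, -1.0], [0.5, -0.866, 0.002]] F [-0.3 -0.5 -3.3] w 0.212
```

```bash
python3 -m crank '[{"linear":[0,0,-0.001],"dr":[0,0,0],"hand":-1},{"linear":[-0.002,0.0035,-0.002],"dr":[0,0,0],"hand":-1},{"linear":[-0.006,0.0104,-0.003],"dr":[0,0,0],"hand":-1},{"linear":[-0.011,0.019,-0.004],"dr":[0,0,0],"hand":-1},{"linear":[-0.017,0.0295,-0.0045],"dr":[0,0,0],"hand":-1},{"linear":[-0.023,0.04,-0.0045],"dr":[0,0,0],"hand":-1},{"linear":[-0.028,0.0485,-0.0045],"dr":[0,0,0],"hand":-1},{"linear":[-0.032,0.0555,-0.0045],"dr":[0,0,0],"hand":-1},{"linear":[-0.034,0.0589,-0.0045],"dr":[0,0,0],"hand":-1},{"linear":[-0.034,0.0589,-0.0045],"dr":[0,0,0],"hand":-1}]'
python3 - <<'E'
from h import *
s=bot.read_camera("scene");bot.read_camera("scene");state();o=bot.get_obs();z=float(o["eef_pos"][2])
# slab top edges by profile (dark chocolate) in scene at z top
r=rect("scene",s,.54,.73,.0,.13,z,1000).astype(float)
for a,b in((.58,.61),(.65,.68)):
    m=r[int((.73-b)*1000):int((.73-a)*1000)].mean(0)[:,2];print("R from y=110",np.round(m[20:112:2]).astype(int).tolist())
m=r[:,60:75].mean(1)[:,2];print("x from 730",np.round(m[::4]).astype(int).tolist())
E
```

```text
t: 17.18
eef_pos: [0.4906, 0.0621, 0.0609]
tool_rot: [-0.192, -0.175, 0.685, -0.681]
contact_force: [-0.4, -0.5, -2.7]
gripper_width: 0.213
17.28 pos [0.4914 0.0621 0.0621] xhead 178.49 M [[-0.866, -0.5, -0.026], [0.023, 0.012, -1.0], [0.5, -0.866, 0.001]] F [ 0.4  0.  -3.8] w 0.208
R from y=110 [131, 137, 144, 145, 153, 158, 157, 134, 105, 72, 44, 49, 67, 78, 83, 84, 85, 84, 82, 78, 75, 75, 73, 64, 65, 64, 62, 71, 74, 79, 82, 81, 77, 84, 83, 85, 72, 43, 43, 78, 148, 174, 175, 174, 174, 175]
R from y=110 [108, 108, 108, 108, 108, 103, 86, 88, 109, 79, 42, 48, 69, 92, 82, 83, 82, 76, 77, 74, 69, 66, 66, 66, 69, 69, 75, 74, 78, 82, 80, 81, 82, 80, 82, 86, 67, 43, 43, 80, 153, 179, 178, 176, 176, 176]
x from 730 [92, 94, 93, 96, 106, 99, 106, 133, 39, 47, 68, 113, 97, 38, 51, 87, 125, 59, 43, 62, 116, 100, 37, 47, 95, 127, 49, 44, 63, 123, 87, 55, 48, 81, 124, 66, 39, 58, 129, 85, 53, 58, 126, 133, 130, 126, 129, 129]
```

The slab is centred over the rest at (0.6315,0.062), against the rest's (0.631,0.0617). Lowering between the rails.

```bash
python3 -m crank '[{"linear":[-0.001,0.0017,0],"dr":[0,0,0],"hand":-1},{"linear":[-0.002,0.0035,0],"dr":[0,0,0],"hand":-1},{"linear":[-0.003,0.0052,0],"dr":[0,0,0],"hand":-1},{"linear":[-0.004,0.0069,0],"dr":[0,0,0],"hand":-1},{"linear":[-0.005,0.0087,0],"dr":[0,0,0],"hand":-1},{"linear":[-0.006,0.0104,0],"dr":[0,0,0],"hand":-1},{"linear":[-0.007,0.0121,0],"dr":[0,0,0],"hand":-1},{"linear":[-0.008,0.0139,0],"dr":[0,0,0],"hand":-1},{"linear":[-0.0095,0.0165,0],"dr":[0,0,0],"hand":-1},{"linear":[-0.011,0.0191,0],"dr":[0,0,0],"hand":-1}]'
python3 -m crank '[{"linear":[0,0,0],"dr":[0,0,0],"hand":-1},{"linear":[0,0,0],"dr":[0,0,0],"hand":-1}]'
python3 - <<'E'
from h import *
state();o=bot.get_obs();print(o["torque"],np.round(o["q"],2));M=Ro.from_quat(np.array(o["tool_rot"])[[1,2,3,0]]).as_matrix();print(M.T@[-1,0,0],M.T@[0,0,1])
E
```

```text
t: 18.12
eef_pos: [0.4913, 0.0623, 0.0397]
tool_rot: [-0.192, -0.174, 0.685, -0.681]
contact_force: [1.2, -0.0, -1.9]
gripper_width: 0.214
t: 18.28
eef_pos: [0.4911, 0.0622, 0.0397]
tool_rot: [-0.192, -0.174, 0.685, -0.681]
contact_force: [0.7, -0.5, -2.1]
gripper_width: 0.216
18.28 pos [0.4911 0.0622 0.0397] xhead 178.49 M [[-0.866, -0.5, -0.026], [0.023, 0.012, -1.0], [0.5, -0.866, 0.001]] F [ 0.7 -0.5 -2.1] w 0.216
[-0.03478508 -0.57487416  0.00113106] [-0.53  0.79  0.5   1.77 -0.42  1.24 -1.41]
[0.86562548 0.50003818 0.02558034] [ 0.50017508 -0.86592348  0.00119233]
```

```bash
python3 -m crank '[{"linear":[0.0035,0.002,0.0001],"dr":[0,0,0],"hand":-1},{"linear":[0.0087,0.005,0.0002],"dr":[0,0,0],"hand":-1},{"linear":[0.0156,0.009,0.0004],"dr":[0,0,0],"hand":-1},{"linear":[0.0225,0.013,0.0006],"dr":[0,0,0],"hand":-1},{"linear":[0.0294,0.017,0.0008],"dr":[0,0,0],"hand":-1},{"linear":[0.0364,0.021,0.001],"dr":[0,0,0],"hand":-1},{"linear":[0.0433,0.025,0.0012],"dr":[0,0,0],"hand":-1},{"linear":[0.0485,0.028,0.0014],"dr":[0,0,0],"hand":-1},{"linear":[0.052,0.03,0.0015],"dr":[0,0,0],"hand":-1},{"linear":[0.052,0.03,0.0015],"dr":[0,0,0],"hand":-1}]'
python3 - <<'E'
from h import *
s=bot.read_camera("scene");state();print(np.round(bot.get_obs()["q"],2))
r=rect("scene",s,.54,.73,.0,.13,.054,1000).astype(float)
m=r[60:150].mean(0)[:,2];print("R from y=110",np.round(m[20:112:2]).astype(int).tolist())
m=r[:,60:75].mean(1)[:,2];print("x from 730",np.round(m[::4]).astype(int).tolist())
E
```

```text
t: 19.12
eef_pos: [0.4302, 0.0623, 0.0401]
tool_rot: [-0.192, -0.174, 0.685, -0.681]
contact_force: [-0.3, 0.2, -2.3]
gripper_width: 0.211
19.17 pos [0.4309 0.0624 0.0401] xhead 178.51 M [[-0.866, -0.5, -0.026], [0.023, 0.012, -1.0], [0.5, -0.866, 0.001]] F [-0.4 -0.5 -1.2] w 0.213
[-0.57  0.72  0.5   1.92 -0.42  1.15 -1.4 ]
R from y=110 [131, 130, 130, 131, 132, 129, 117, 106, 102, 63, 41, 50, 68, 77, 77, 77, 75, 76, 77, 75, 74, 76, 75, 76, 77, 74, 75, 75, 75, 75, 77, 76, 74, 76, 78, 77, 65, 43, 45, 87, 156, 178, 179, 178, 178, 179]
x from 730 [115, 89, 94, 92, 108, 101, 100, 138, 66, 44, 56, 99, 111, 60, 45, 80, 99, 95, 38, 55, 89, 120, 56, 43, 65, 131, 78, 39, 48, 116, 95, 61, 42, 78, 102, 103, 36, 47, 110, 110, 59, 45, 99, 144, 136, 137, 137, 137]
```

```bash
python3 -m crank '[{"linear":[0.0043,0.0025,0.0001],"dr":[0,0,0],"hand":-1},{"linear":[0.0121,0.007,0.0003],"dr":[0,0,0],"hand":-1},{"linear":[0.0216,0.0125,0.0006],"dr":[0,0,0],"hand":-1},{"linear":[0.0312,0.018,0.0009],"dr":[0,0,0],"hand":-1},{"linear":[0.0416,0.024,0.0012],"dr":[0,0,0],"hand":-1},{"linear":[0.052,0.03,0.0015],"dr":[0,0,0],"hand":-1},{"linear":[0.0623,0.036,0.0018],"dr":[0,0,0],"hand":-1},{"linear":[0.071,0.041,0.002],"dr":[0,0,0],"hand":-1},{"linear":[0.0753,0.0435,0.0022],"dr":[0,0,0],"hand":-1},{"linear":[0.0753,0.0435,0.0022],"dr":[0,0,0],"hand":-1}]'
python3 - <<'E'
from h import *
s=bot.read_camera("scene");im=bot.read_camera("top");state();print(np.round(bot.get_obs()["q"],2))
a=cv2.resize(s[110:290,240:440],None,fx=2,fy=2,interpolation=2);b=cv2.resize(im[130:310,220:420],None,fx=2,fy=2,interpolation=2)
cv2.imwrite("pics/j.png",cv2.convertScaleAbs(np.hstack([a,b]),alpha=1.2))
E
```

```text
t: 20.0
eef_pos: [0.3428, 0.0623, 0.0401]
tool_rot: [-0.192, -0.175, 0.685, -0.681]
contact_force: [-0.9, 0.7, -2.1]
gripper_width: 0.214
20.1 pos [0.3447 0.0624 0.0399] xhead 178.52 M [[-0.866, -0.499, -0.025], [0.022, 0.012, -1.0], [0.499, -0.867, 0.001]] F [ 0.2 -0.1 -2.5] w 0.213
[-0.62  0.63  0.5   2.12 -0.43  1.03 -1.4 ]
```

View pics/j.png

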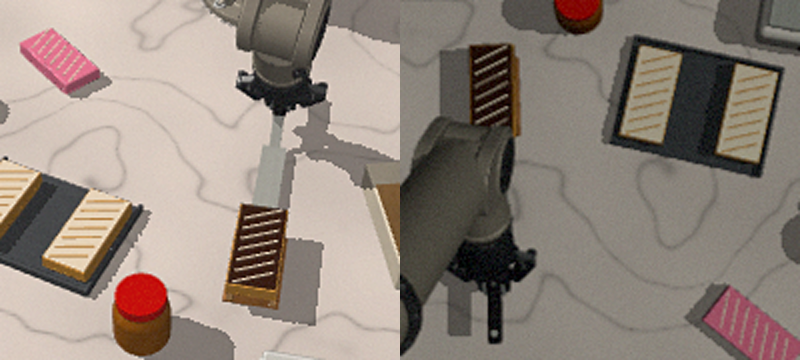

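The slab sits squarely on both rails (left panel, about (260,255)), and the lifter tip is clear of the rest. The counter below the lifter is bare, so I'll lower it here and release.

```bash
python3 -m crank '[{"linear":[-0.0015,0.0026,0],"dr":[0,0,0],"hand":-1},{"linear":[-0.003,0.0052,0],"dr":[0,0,0],"hand":-1},{"linear":[-0.0045,0.0078,0],"dr":[0,0,0],"hand":-1},{"linear":[-0.006,0.0104,0],"dr":[0,0,0],"hand":-1},{"linear":[-0.0068,0.0118,0],"dr":[0,0,0],"hand":-1},{"linear":[-0.0068,0.0118,0],"dr":[0,0,0],"hand":-1}]'
python3 -m crank '[{"linear":[0,0,0],"dr":[0,0,0],"hand":-0.5},{"linear":[0,0,0],"dr":[0,0,0],"hand":-0.3},{"linear":[0,0,0],"dr":[0,0,0],"hand":0},{"linear":[0,0,0],"dr":[0,0,0],"hand":0.5},{"linear":[0,0,0],"dr":[0,0,0],"hand":1},{"linear":[0,0,0],"dr":[0,0,0],"hand":1},{"linear":[0,0,0],"dr":[0,0,0],"hand":1},{"linear":[0,0,0],"dr":[0,0,0],"hand":1},{"linear":[0,0,0],"dr":[0,0,0],"hand":1},{"linear":[0,0,0],"dr":[0,0,0],"hand":1}]'
python3 - <<'E'
from h import *
state()
E
```

```text
t: 20.6
eef_pos: [0.3441, 0.0623, 0.0263]
tool_rot: [-0.192, -0.174, 0.685, -0.681]
contact_force: [-0.0, -0.0, 5.6]
gripper_width: 0.21
t: 21.43
eef_pos: [0.3442, 0.0623, 0.0263]
tool_rot: [-0.192, -0.174, 0.685, -0.681]
contact_force: [0.5, 0.5, -0.0]
gripper_width: 0.999
21.43 pos [0.3442 0.0623 0.0263] xhead 178.5 M [[-0.866, -0.5, -0.026], [0.023, 0.012, -1.0], [0.5, -0.866, 0.001]] F [ 0.5  0.5 -0. ] w 0.999
```

```bash
python3 -m crank '[{"linear":[0.01,-0.0173,0],"dr":[0,0,0],"hand":1},{"linear":[0.025,-0.0433,0],"dr":[0,0,0],"hand":1},{"linear":[0.045,-0.078,0],"dr":[0,0,0],"hand":1},{"linear":[0.065,-0.113,0],"dr":[0,0,0],"hand":1},{"linear":[0.075,-0.13,0],"dr":[0,0,0],"hand":1},{"linear":[0.075,-0.13,0],"dr":[0,0,0],"hand":1}]'
python3 - <<'E'
from h import *
state();go([.6315,.062,.16],0,0)
bot.read_camera("scene");print([(d["score"],unproj("scene",d["xy"],.042)) for d in bot.place_of("scene","lifter_grip")],[(d["score"],unproj("scene",d["xy"],.042)) for d in bot.place_of("scene","bar_center")])
E
```

```text
t: 21.93
eef_pos: [0.3463, 0.0626, 0.1796]
tool_rot: [-0.19, -0.172, 0.687, -0.68]
contact_force: [0.4, -0.2, -0.6]
gripper_width: 0.996
21.93 pos [0.3463 0.0626 0.1796] xhead 178.57 M [[-0.869, -0.494, -0.026], [0.022, 0.015, -1.0], [0.494, -0.869, -0.002]] F [ 0.4 -0.2 -0.6] w 0.996
lin [-0.2576, -0.1238, -0.0068] dr [0.51, -1.43, 29.62]
[(0.69, array([[0.31093212, 0.05423743]]))] [(0.8, array([[0.62788882, 0.05573324]])), (0.68, array([[ 0.30806302, -0.29594292]]))]
```

```bash
python3 -m crank '[{"linear":[-0.258,-0.124,-0.007],"dr":[0.5,-1.4,29.6],"hand":1},{"linear":[-0.258,-0.124,-0.007],"dr":[0.5,-1.4,29.6],"hand":1},{"linear":[-0.258,-0.124,-0.007],"dr":[0.5,-1.4,29.6],"hand":1},{"linear":[-0.258,-0.124,-0.007],"dr":[0.5,-1.4,29.6],"hand":1},{"linear":[-0.258,-0.124,-0.007],"dr":[0.5,-1.4,29.6],"hand":1},{"linear":[-0.258,-0.124,-0.007],"dr":[0.5,-1.4,29.6],"hand":1},{"linear":[-0.258,-0.124,-0.007],"dr":[0.5,-1.4,29.6],"hand":1},{"linear":[-0.258,-0.124,-0.007],"dr":[0.5,-1.4,29.6],"hand":1},{"linear":[-0.258,-0.124,-0.007],"dr":[0.5,-1.4,29.6],"hand":1},{"linear":[-0.258,-0.124,-0.007],"dr":[0.5,-1.4,29.6],"hand":1}]' 60
python3 - <<'E'
from h import *
state();go([.6315,.062,.026],0,0)
E
```

```text
t: 22.92
eef_pos: [0.6283, 0.0616, 0.1527]
tool_rot: [0.004, 0.004, -0.706, 0.709]
contact_force: [-0.7, -0.4, 0.1]
gripper_width: 1.001
22.92 pos [0.6283 0.0616 0.1527] xhead 179.97 M [[-1.0, -0.011, -0.001], [0.001, -0.004, -1.0], [0.011, -1.0, 0.004]] F [-0.7 -0.4  0.1] w 1.001
lin [-0.0046, 0.1267, -0.001] dr [-0.25, -0.03, 0.61]
```

```bash
python3 -m crank '[{"linear":[-0.0045,0.02,-0.001],"dr":[-0.2,0,0.6],"hand":1},{"linear":[-0.0045,0.04,-0.001],"dr":[-0.2,0,0.6],"hand":1},{"linear":[-0.0045,0.06,-0.001],"dr":[-0.2,0,0.6],"hand":1},{"linear":[-0.0045,0.08,-0.001],"dr":[-0.2,0,0.6],"hand":1},{"linear":[-0.0045,0.095,-0.001],"dr":[-0.2,0,0.6],"hand":1},{"linear":[-0.0045,0.108,-0.001],"dr":[-0.2,0,0.6],"hand":1},{"linear":[-0.0045,0.118,-0.001],"dr":[-0.2,0,0.6],"hand":1},{"linear":[-0.0045,0.125,-0.001],"dr":[-0.2,0,0.6],"hand":1},{"linear":[-0.0045,0.127,-0.001],"dr":[-0.2,0,0.6],"hand":1},{"linear":[-0.0045,0.127,-0.001],"dr":[-0.2,0,0.6],"hand":1}]' 60
python3 - <<'E'
from h import *
state();go([.6315,.062,.026],0,0)
E
```

```text
t: 23.75
eef_pos: [0.6331, 0.0626, 0.0276]
tool_rot: [0.001, 0.001, 0.707, -0.707]
contact_force: [-0.2, 0.1, 1.6]
gripper_width: 0.998
23.75 pos [0.6331 0.0626 0.0276] xhead 179.99 M [[-1.0, 0.003, -0.0], [0.0, 0.0, -1.0], [-0.003, -1.0, -0.0]] F [-0.2  0.1  1.6] w 0.998
lin [0.0016, 0.0016, 0.0006] dr [0.02, -0.01, -0.19]
```

Good. Closing slowly on the slab, then a small lift.

```bash
python3 -m crank '[{"linear":[0,0.0015,0.0005],"dr":[0,0,0],"hand":0.85},{"linear":[0,0.0015,0.0005],"dr":[0,0,0],"hand":0.7},{"linear":[0,0.0015,0.0005],"dr":[0,0,0],"hand":0.6},{"linear":[0,0.0015,0.0005],"dr":[0,0,0],"hand":0.5},{"linear":[0,0.0015,0.0005],"dr":[0,0,0],"hand":0.2},{"linear":[0,0.0015,0.0005],"dr":[0,0,0],"hand":-1},{"linear":[0,0.0015,0.0005],"dr":[0,0,0],"hand":-1},{"linear":[0,0.0015,0.0005],"dr":[0,0,0],"hand":-1},{"linear":[0,0.0015,0.0005],"dr":[0,0,0],"hand":-1}]' 60
python3 - <<'E'
from h import *
state()
E
python3 -m crank '[{"linear":[0,-0.004,0],"dr":[0,0,0],"hand":-1},{"linear":[0,-0.01,0],"dr":[0,0,0],"hand":-1},{"linear":[0,-0.018,0],"dr":[0,0,0],"hand":-1},{"linear":[0,-0.025,0],"dr":[0,0,0],"hand":-1},{"linear":[0,-0.03,0],"dr":[0,0,0],"hand":-1},{"linear":[0,-0.03,0],"dr":[0,0,0],"hand":-1}]'
python3 - <<'E'
from h import *
state();print(bot.get_obs()["torque"])
E
```

```text
t: 24.5
eef_pos: [0.6339, 0.0623, 0.0273]
tool_rot: [0.002, 0.002, 0.707, -0.707]
contact_force: [-0.8, -0.4, 5.5]
gripper_width: 0.758
24.5 pos [0.6339 0.0623 0.0273] xhead 180.0 M [[-1.0, 0.005, -0.0], [0.0, 0.001, -1.0], [-0.005, -1.0, -0.001]] F [-0.8 -0.4  5.5] w 0.758
t: 25.0
eef_pos: [0.6342, 0.0622, 0.0579]
tool_rot: [0.002, 0.002, 0.707, -0.707]
contact_force: [0.1, 0.2, -1.5]
gripper_width: 0.757
25.0 pos [0.6342 0.0622 0.0579] xhead 180.0 M [[-1.0, 0.006, -0.0], [0.0, 0.001, -1.0], [-0.006, -1.0, -0.001]] F [ 0.1  0.2 -1.5] w 0.757
[-0.04446346  0.01804051  0.00061385]
```

```bash
python3 -m crank '[{"linear":[0,-0.008,0],"dr":[0,0,0],"hand":-1},{"linear":[0,-0.02,0],"dr":[0,0,0],"hand":-1},{"linear":[0,-0.035,0],"dr":[0,0,0],"hand":-1},{"linear":[0,-0.05,0],"dr":[0,0,0],"hand":-1},{"linear":[0,-0.06,0],"dr":[0,0,0],"hand":-1},{"linear":[0,-0.065,0],"dr":[0,0,0],"hand":-1}]'
python3 - <<'E'
from h import *
im=bot.read_camera("top");s=bot.read_camera("scene");state();go([.517,.293,.122],16.3,0)
for c in("top","scene"):
  print(c,"slab",[(round(d["score"],2),unproj(c,d["xy"],.138)) for d in bot.place_of(c,"bar_center")],"carton",[(round(d["score"],2),unproj(c,d["xy"],.004)) for d in bot.place_of(c,"carton_in")])
E
```

```text
t: 25.5
eef_pos: [0.634, 0.0621, 0.1235]
tool_rot: [0.002, 0.002, 0.707, -0.707]
contact_force: [0.2, 0.8, -1.9]
gripper_width: 0.761
25.6 pos [0.6336 0.0623 0.1225] xhead -180.0 M [[-1.0, 0.006, 0.0], [-0.0, 0.001, -1.0], [-0.006, -1.0, -0.001]] F [ 0.   0.3 -1.6] w 0.762
lin [0.1166, 0.0, -0.2307] dr [0.01, -16.3, -0.32]
top slab [(0.77, array([[ 0.28533345, -0.29155719]])), (0.57, array([[0.62886574, 0.06158393]]))] carton [(0.87, array([[0.52173466, 0.29453942]]))]
scene slab [(0.88, array([[0.63462327, 0.05141329]])), (0.66, array([[ 0.4123446 , -0.26779207]]))] carton [(0.62, array([[0.51400658, 0.29537924]]))]
```

Slab held, and the carton agrees at (0.518,0.294). Moving there.

```bash
python3 -m crank '[{"linear":[0.003,0,-0.006],"dr":[0,-0.5,0],"hand":-1},{"linear":[0.011,0,-0.021],"dr":[0,-1.5,0],"hand":-1},{"linear":[0.024,0,-0.046],"dr":[0,-3.3,0],"hand":-1},{"linear":[0.039,0,-0.077],"dr":[0,-5.5,0],"hand":-1},{"linear":[0.055,0,-0.108],"dr":[0,-7.7,0],"hand":-1},{"linear":[0.071,0,-0.14],"dr":[0,-9.9,0],"hand":-1},{"linear":[0.087,0,-0.172],"dr":[0,-12.1,0],"hand":-1},{"linear":[0.1,0,-0.2],"dr":[0,-14,0],"hand":-1},{"linear":[0.111,0,-0.221],"dr":[0,-15.7,0],"hand":-1},{"linear":[0.116,0,-0.231],"dr":[0,-16.3,-0.3],"hand":-1}]'
python3 -m crank '[{"linear":[0,0,0],"dr":[0,0,0],"hand":-1},{"linear":[0,0,0],"dr":[0,0,0],"hand":-1}]'
python3 - <<'E'
from h import *
s=bot.read_camera("scene");im=bot.read_camera("top");state();go([.517,.293,.004],16.3,0)
a=cv2.resize(s[130:280,380:540],None,fx=2.5,fy=2.5,interpolation=2);b=cv2.resize(im[140:290,110:270],None,fx=2.5,fy=2.5,interpolation=2)
cv2.imwrite("pics/k.png",cv2.convertScaleAbs(np.hstack([a,b]),alpha=1.3))
E
```

```text
t: 26.63
eef_pos: [0.5138, 0.2978, 0.1202]
tool_rot: [0.102, -0.104, 0.7, -0.699]
contact_force: [0.3, 0.0, -1.9]
gripper_width: 0.761
t: 26.8
eef_pos: [0.5171, 0.2927, 0.1207]
tool_rot: [-0.1, 0.101, -0.7, 0.7]
contact_force: [0.1, -0.8, -1.6]
gripper_width: 0.758
26.9 pos [0.5181 0.2909 0.121 ] xhead -163.89 M [[-0.961, -0.001, 0.277], [-0.277, -0.002, -0.961], [0.001, -1.0, 0.001]] F [ 1.  -0.4 -1.2] w 0.76
lin [0.0003, 0.117, -0.0025] dr [-0.07, -0.19, 0.08]
```

```bash
python3 -m crank '[{"linear":[0,0.006,-0.0005],"dr":[0,0,0],"hand":-1},{"linear":[0,0.018,-0.001],"dr":[0,0,0],"hand":-1},{"linear":[0,0.034,-0.0015],"dr":[0,0,0],"hand":-1},{"linear":[0,0.05,-0.002],"dr":[0,0,0],"hand":-1},{"linear":[0,0.066,-0.002],"dr":[0,0,0],"hand":-1},{"linear":[0,0.082,-0.002],"dr":[0,0,0],"hand":-1},{"linear":[0,0.094,-0.002],"dr":[0,0,0],"hand":-1},{"linear":[0,0.102,-0.002],"dr":[0,0,0],"hand":-1},{"linear":[0,0.108,-0.002],"dr":[0,0,0],"hand":-1},{"linear":[0,0.109,-0.002],"dr":[0,0,0],"hand":-1}]'
python3 -m crank '[{"linear":[0,0.002,0],"dr":[0,0,0],"hand":-1},{"linear":[0,0.004,0],"dr":[0,0,0],"hand":-1},{"linear":[0,0.006,0],"dr":[0,0,0],"hand":-1},{"linear":[0,0.008,0],"dr":[0,0,0],"hand":-1},{"linear":[0,0.0085,0],"dr":[0,0,0],"hand":-1},{"linear":[0,0.0085,0],"dr":[0,0,0],"hand":-1}]'
```

```text
t: 27.73
eef_pos: [0.516, 0.2945, 0.0109]
tool_rot: [-0.099, 0.101, -0.7, 0.7]
contact_force: [0.1, 0.4, -1.3]
gripper_width: 0.761
t: 28.23
eef_pos: [0.5162, 0.2952, 0.0035]
tool_rot: [0.1, -0.101, 0.7, -0.7]
contact_force: [-0.2, 0.6, -1.7]
gripper_width: 0.758
```

Not touching yet, so I'll lower in small steps.

```bash
python3 -m crank '[{"linear":[0,0.0005,0],"dr":[0,0,0],"hand":-1},{"linear":[0,0.001,0],"dr":[0,0,0],"hand":-1},{"linear":[0,0.0012,0],"dr":[0,0,0],"hand":-1},{"linear":[0,0.0012,0],"dr":[0,0,0],"hand":-1}]'
python3 -m crank '[{"linear":[0,0.0005,0],"dr":[0,0,0],"hand":-1},{"linear":[0,0.001,0],"dr":[0,0,0],"hand":-1},{"linear":[0,0.001,0],"dr":[0,0,0],"hand":-1}]'
```

```text
t: 28.57
eef_pos: [0.5163, 0.2951, 0.0023]
tool_rot: [-0.1, 0.101, -0.7, 0.7]
contact_force: [-0.2, -0.1, -2.3]
gripper_width: 0.757
t: 28.82
eef_pos: [0.5163, 0.2951, 0.0015]
tool_rot: [0.1, -0.101, 0.7, -0.7]
contact_force: [-0.7, -0.9, 2.1]
gripper_width: 0.759
```

Floor contact: the vertical force went from -2.3 to +2.1 N. Releasing and retreating upwards.

```bash
python3 -m crank '[{"linear":[0,0,0],"dr":[0,0,0],"hand":0.6},{"linear":[0,0,0],"dr":[0,0,0],"hand":0.7},{"linear":[0,0,0],"dr":[0,0,0],"hand":0.85},{"linear":[0,0,0],"dr":[0,0,0],"hand":1},{"linear":[0,0,0],"dr":[0,0,0],"hand":1},{"linear":[0,0,0],"dr":[0,0,0],"hand":1}]'
python3 -m crank '[{"linear":[0,-0.003,0],"dr":[0,0,0],"hand":1},{"linear":[0,-0.012,0],"dr":[0,0,0],"hand":1},{"linear":[0,-0.03,0],"dr":[0,0,0],"hand":1},{"linear":[0,-0.055,0],"dr":[0,0,0],"hand":1},{"linear":[0,-0.085,0],"dr":[0,0,0],"hand":1},{"linear":[0,-0.12,0],"dr":[0,0,0],"hand":1},{"linear":[0,-0.155,0],"dr":[0,0,0],"hand":1},{"linear":[0,-0.18,0],"dr":[0,0,0],"hand":1},{"linear":[0,-0.2,0],"dr":[0,0,0],"hand":1},{"linear":[0,-0.2,0],"dr":[0,0,0],"hand":1}]'
python3 - <<'E'
from h import *
s=bot.read_camera("scene");state()
print([(round(d["score"],2),unproj("scene",d["xy"],.016)) for d in bot.place_of("scene","bar_center")])
print([(round(d["score"],2),unproj("scene",d["xy"],.042)) for d in bot.place_of("scene","lifter_grip")])
cv2.imwrite("pics/l.png",cv2.convertScaleAbs(cv2.resize(s[80:300,180:520],None,fx=2.3,fy=2.3,interpolation=2),alpha=1.2))
E
```

```text
t: 29.32
eef_pos: [0.5163, 0.2951, 0.0013]
tool_rot: [-0.1, 0.101, -0.7, 0.7]
contact_force: [-0.3, -0.6, -0.4]
gripper_width: 0.999
t: 30.15
eef_pos: [0.5191, 0.2961, 0.2068]
tool_rot: [0.102, -0.098, 0.702, -0.698]
contact_force: [0.4, -0.3, 0.3]
gripper_width: 1.003
30.2 pos [0.518  0.2957 0.2044] xhead -163.72 M [[-0.96, 0.003, 0.28], [-0.28, 0.003, -0.96], [-0.003, -1.0, -0.002]] F [-0.1  0.1 -0. ] w 1.003
[(0.81, array([[0.50808781, 0.29078402]])), (0.79, array([[ 0.27452557, -0.30671234]]))]
[(0.6, array([[0.3193163 , 0.06445342]]))]
```

View pics/l.png

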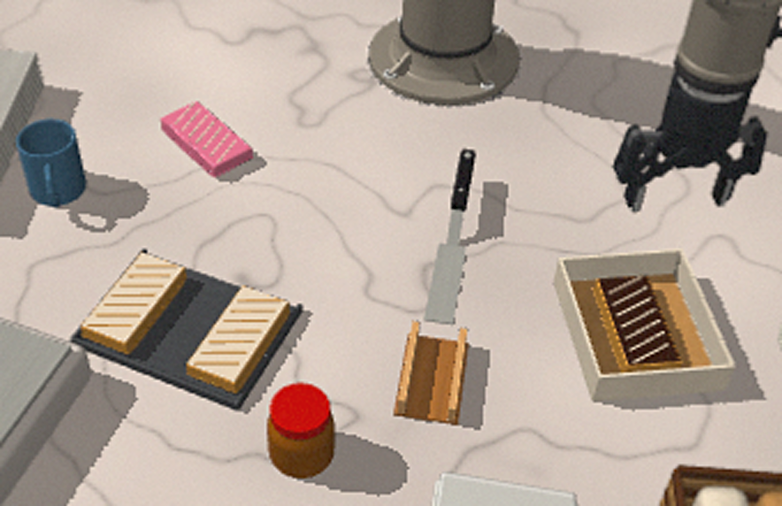

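The slab lies flat in the carton at about (638,320). The lifter is flat on the counter in front of the rest (465,180 to 440,320), and the iced slabs, jar and mug are where they were. Handing in.

```bash
python3 -c "
from station import bot
print(bot.hand_in())"
```

```text
the job is handed in; nothing more can be done
None
```

The job is done and handed in after about 30 s of robot time; the hand-in gives no verdict. I slid the lifter under the chocolate slab, carried it to the rest and drew the lifter out. I then laid the lifter flat on the bare counter just in front of the rest, and moved the slab with the fingers into the carton.

**Last checks:**
- **Slab:** the final picture shows it flat and lengthways in the carton. The scene camera puts its centre at about (0.508, 0.291). The carton centre is about (0.517, 0.294), so it is roughly 1 cm off, inside the limits. Floor contact showed in the wrist force before I released it.
- **Lifter:** it looks flat on the counter with its handle centre near (0.32, 0.06). The wrist force showed it resting on the counter before I let go.
- **Other things:** in the picture the iced slabs, jar and mug are in place, and the arm hung clear with the gripper open.

**Disagreements and limits:**
- The two cameras and the networks differed by up to about 1 cm in places.
- While the slab rested on the rails, the wrist moment still read -0.57 N·m about y, close to its loaded value of -0.51. The force reading and the pictures showed the slab was off the lifter.
- I did not measure the slab's tilt or the lifter's height from the images.

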